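# Set and lock the castle nut of the microscope's swing-arm pivot

### The job

Take up the loose castle nut on the microscope arm's pivot: turn it clockwise until it goes tight on its washer, then carry on tightening, at least a few degrees, to the next slot that lines up with the stud's cross hole: not a slot further, and no backing off. Lock it there by gently pushing the flag-handled pin through slot, stud and slot until its handle meets the nut, let go of it, and leave the other things on the bench alone.

Things in the scene. Friction and masses are not known exactly. Their poses are not given: they have to be found in the camera images.
- pivot: White hub of a microscope's swing arm, screwed to the bench: plinth 104 mm across, hub 74 mm across up to z = 82 mm, then washer, castle nut, stud. Origin on the bench on the stud's vertical axis, z up. x is the direction of the stud's cross hole (either end may take the pin; -x roughly faces the robot). The arm, 40 mm wide and below 82 mm, leaves along +y to the microscope 315 mm away. Fixed.
- hole (a point): Centre of the stud's cross hole, 112.75 mm above the bench on the stud's axis. The hole runs level along the pivot's x through the 32 mm stud, 9 mm wide and 9.5 mm high; the 5 mm pin passes when a slot of the nut is within about 4 degrees of it. Its axes are the pivot's.
- stud_top (a point): Top of the 32 mm steel stud, 123.5 mm above the bench, on its axis; a dark line scribed across it runs along the cross hole. Under the nut lies a plain flat washer, 60 mm across, 4 mm thick, its top 86 mm above the bench. Axes are the pivot's.
- nut: Steel castle nut on the stud: hexagon 50 mm across flats, 58 mm across corners, 22 mm high; on it a round crown 48 mm across, 11 mm high, cut by ten slots 8.4 mm wide, 11 mm deep, one every 36 degrees. Origin on the axis at the underside, 86 mm above the bench, z up; x points through a slot and square to a flat. Clockwise from above tightens (yaw falls).
- nut_grip (a point): Middle of the nut's hexagon, on the axis 11 mm above its underside; axes are the nut's. The nut turns in place at this height. It starts 20 to 143 degrees loose (drag 0.06 N m) and goes tight at an angle that differs each time and cannot be seen; from there on clockwise it takes 0.7 N m and drags the washer round. No spring-back. Back by over 8 degrees counts as backed off.
- pin: Flag-handled lock pin, 60 g, standing on the lower edge of its flag: upright black flag handle 26 mm long (x), 12 mm thick (y), 46 mm high, gripped by its two big sides from above. From its front a steel shoulder 9 mm across reaches 12 mm forward, then a pin 5 mm across, level along +x, its axis 12 mm above the flag's lower edge. Origin under the flag's centre at its lower edge, z up.
- pin_mid (a point): Point on the pin's axis, 49 mm ahead of the flag's centre and 12 mm above its lower edge; it lies in the centre of the cross hole when the pin is home, that is when the shoulder meets the nut's crown, being too wide for the slot. Axes are the pin's.
- pin_tip (a point): Tapered tip of the pin, 80 mm ahead of the flag's centre, on the pin's axis. Axes are the pin's.
- spanner: Bystander: an open-ended spanner, 190 mm long, lying flat; origin under its middle.
- jar: Bystander: a small amber glass jar with black lid, 48 mm across, 60 mm high; origin at the centre of its base.
- tray: Bystander: a flat empty white tray, 100 x 140 x 22 mm; origin at the centre of its base.

How it is judged:
By the outcome, as a careful person would: the job done as asked, in the order asked, and still so for the second after the job is handed in, with the robot touching nothing.
It also fails if it takes over 72 s, if anything falls off the work surface, if the arm or the gripper's body presses on something with over 40 N, if the wrist force passes 120 N, or if a joint passes its speed limit or range.

### The arm

A 6-joint arm with a two-finger parallel gripper is mounted at the origin on the work surface. World frame = base frame: x ahead of the robot, y to its left, z up, the work surface at z = 0. Lengths are in mm, angles in rad, forces in N, time in s.
With the tool pointing down it reaches from about 325 to 775 mm from the base axis. Payload 5.5 kg.
Tool frame: the origin (TCP) lies between the finger pads; the fingertips stand 22 mm ahead of it and the grasp point (between the pads) lies 3 mm ahead of it (env.tip_reach is the distance from the TCP to the fingertips, in mm); z points along the fingers, x is the direction in which the jaws open and shut, and the axes are right-handed (so a half turn about z gives the same grasp; the last joint's range is limited). The gripper opens to 85 mm and grips with 20 to 120 N. Pads are 22 mm wide; open, the fingers measure 114 mm over their backs; the gripper's body (76 mm by 85 mm) begins 54 mm behind the grasp point. The pads swing forward as they close: fully open they stand 13 mm farther back than shut.
Start: joints at [-1.2, 0.091, 1.231, -0, 1.82, -0.057], TCP at [248.923, -545.943, 253.275] pointing down, gripper open.
Joint ranges: [-2.87, 2.87], [-0.86, 2.18], [0.17, 2.46], [-1.51, 4.65], [0.06, 2.69], [-2.65, 2.65]. Speed limits (rad/s): [2.57, 2.57, 3.01, 3.14, 3.14, 3.14].

### API

Orientations are given as a unit quaternion [x, y, z, w].
In Python, from plant import env gives the robot as it stands. The module is installed in compiled form; this text tells all that it offers.
- The arm moves only by the tool step_arm, never from a script. Its argument "series" is a list that holds one entry, the list of rows, each a list of 5 numbers: the shift along the tool's x, y, z in m, then the turn about the tool's z in degrees, then the gripper command: -1 is shut, 1 is fully open, values between are in proportion. In form: [[[tx, ty, tz, spin, gripper], ...]]. A call has 1 to 5 rows; each row shifts and turns the commanded pose from where the row before left it, along the tool's axes as they then stand; what a row does not reach is not made up. A row lasts 1/10 s, in which the tool goes at most 50 mm and 8.59 degrees, less where a joint would pass 70% of its speed; a pose out of reach is approached as far as the arm can. A call with a gripper value outside its range is refused whole. The fingers move at their own pace and stop on an object; "grip_force" is the grip in N (left out, the last holds). Time passes only in rows, so rows that do not move let the fingers close. It gives the time, the measured TCP pose, the force and the opening at its end, in the units of the state.
- env.state(): the state, without advancing time (a new reading comes with each control period).
- env.camera(name): name is "side" or "top"; returns the picture (480x640x3 uint8, red, green, blue); there is no depth.
- env.camera_params(name): a dict with "vertical_fov" (degrees; the focal length in pixels is half the picture's height over the tangent of half this angle, whatever the lens; pixels are square), "cx", "cy" (the principal point, pixels), "k1" (the pictures are not rectified: a ray, as slopes to the right and down, at radius r is drawn at 1 + k1 r^2 times it, then the intrinsics apply), "eye" and "orientation" of the camera in the world. Camera axes: x right, y down, z forward; pixel columns grow to the right and rows downward; lengths in mm; the calibration is good to about 2 mm. A picture is of the moment at which its call begins. camera_params takes no time and is no camera call.
- env.close_job(): hands the job in, once; it reports no verdict.
Trained networks look in the newest picture that a camera, given by its name, has taken for a name from the list of things; names that differ only in an ending like _2 or _b are one class to them, and where a whole thing is asked for, a point or a joint stands for the part that bears it (a point fixed in the world has none). Each returns a list of dicts, best first, with "p" (0 to 1); they miss things now and then, are a little off and sometimes report something else, mostly with a low value. They report only what shows in the picture. A call takes as long as a camera call.
- env.masks_of(camera, label): "mask" (480x640 bool, what is visible of it) and "position" ([row, column] in pixels, amid what is visible of it).
The state is a dict: "t": time; "q": joint angles; "joint_vel": joint speeds; "joint_torque": joint torques, N m; "tcp_pos": TCP position; "orientation": TCP orientation; "contact_force": force on the tool from outside, world axes, zero at the start; "moment": the same for the moment, N m; "opening": opening from 0.0 (shut) to 1.0 (fully open).
Only numpy, scipy, OpenCV 4.12 (cv2) and the standard library are available. Lean on these libraries where they do the work, as an engineer would, in place of code of your own. Each camera call takes 0.05 s, during which the arm holds its last target. There are 200 camera calls.

## Working session

There is one attempt and no reset: what is moved stays moved. The work goes in short steps, Python scripts to look and compute and a tool call to move; the robot and the scene stay as the last step left them, time stands still between calls to the robot, and variables do not carry over. Pictures are saved under pics/ and viewed, about 8 in all and at most 12, crops included, and the job is handed in when it is done.

Besides the shell and the picture viewer there is one more tool, called after "Request:" as name(argument=value, ...) on one line, values as JSON. step_arm: Moves the arm, as the interface text tells. Its arguments: {"type":"object","properties":{"series":{"type":"array","items":{"type":"array","items":{"type":"array","items":{"type":"number"}}}},"grip_force":{"type":"number"}},"required":["series"]}

```bash
mkdir -p pics; ls
cat > h.py <<'E'
import numpy as np, cv2
from scipy.spatial.transform import Rotation as R
from plant import env
def cam(n):
    p=env.camera_params(n); f=240/np.tan(np.radians(p['vertical_fov'])/2)
    return p,f,R.from_quat(p['orientation']).as_matrix() if len(np.shape(p['orientation']))==1 else np.array(p['orientation'])
def proj(n,X):
    p,f,M=cam(n); c=(np.atleast_2d(X)-np.array(p['eye']))@M; s=c[:,:2]/c[:,2:]
    s=s*(1+p['k1']*(s**2).sum(1,keepdims=True)); return s*f+[p['cx'],p['cy']]   # col,row
def unproj(n,uv,z):
    p,f,M=cam(n); d=(np.atleast_2d(uv).astype(float)-[p['cx'],p['cy']])/f; s=d.copy()
    for _ in range(20): s=d/(1+p['k1']*(s**2).sum(1,keepdims=True))
    r=np.c_[s,np.ones(len(s))]@M.T; e=np.array(p['eye']); return e+r*((z-e[2])/r[:,2])[:,None]
def snap(n,name,box=None,scale=1):
    im=env.camera(n)
    save(im,name,box,scale); return im
def save(im,name,box=None,scale=1):
    if box: im=im[box[0]:box[1],box[2]:box[3]]
    cv2.imwrite('pics/'+name,cv2.resize(im[...,::-1],None,fx=scale,fy=scale,interpolation=cv2.INTER_CUBIC))
E
python3 - <<'E'
from h import *
a=env.camera('top'); b=env.camera('side')
for n in('top','side'):
    p=env.camera_params(n); print({k:np.round(v,3) for k,v in p.items()})
    for l in('pivot','nut','stud_top','hole','pin','pin_mid','pin_tip','spanner','jar','tray'):
        for m in env.masks_of(n,l)[:2]:
            r,c=m['position']; print(n,l,round(m['p'],2),np.round([c,r]),m['mask'].sum(),np.round(unproj(n,[c,r],{'nut':110,'stud_top':123.5,'pivot':80,'pin':30,'pin_tip':12,'pin_mid':12}.get(l,0))[0]))
im=np.vstack([a,b]); save(im,'a.png',None,0.625)
print(env.state())
E
```

```text
pics
{'vertical_fov': np.float64(49.957), 'cx': np.float64(330.846), 'cy': np.float64(229.12), 'k1': np.float64(-0.152), 'eye': array([ 457.095, -186.566, 1044.609]), 'orientation': array([-0.696,  0.713, -0.045,  0.069])}
top pivot 0.58 [ 56. 238.] 12657 [612. 402.  80.]
top nut 0.8 [244. 240.] 446 [593.   5. 110.]
top hole 0.73 [ 56. 239.] 12407 [622. 452.   0.]
top pin 0.55 [342. 295.] 147 [ 492. -173.   30.]
top pin_mid 0.6 [344. 297.] 93 [ 487. -176.   12.]
top pin_mid 0.29 [247. 238.] 421 [611.  18.  12.]
top pin_tip 0.57 [342. 288.] 122 [ 505. -174.   12.]
top spanner 0.95 [410. 193.] 816 [ 698. -319.    0.]
top jar 0.82 [302. 160.] 508 [776. -95.   0.]
top tray 0.7 [487. 293.] 3537 [ 488. -466.    0.]
{'vertical_fov': np.float64(51.345), 'cx': np.float64(324.295), 'cy': np.float64(234.431), 'k1': np.float64(-0.067), 'eye': array([242.321, 272.867, 690.304]), 'orientation': array([-0.335,  0.861, -0.359,  0.133])}
side pivot 0.49 [258. 320.] 874 [599.  16.  80.]
side pivot 0.38 [394. 304.] 469 [ 470. -145.   80.]
side nut 0.81 [260. 321.] 815 [578.  28. 110.]
side stud_top 0.9
[... 434 characters left out ...]
. -472.    0.]
{'t': 1.1, 'q': array([-1.19967963e+00,  9.11027609e-02,  1.23070672e+00, -2.11297392e-05,
        1.81978713e+00, -5.66874591e-02]), 'joint_vel': array([ 0.00076655,  0.00076513, -0.00144622,  0.000102  ,  0.00146002,
       -0.00016724]), 'joint_torque': array([-1.50092361e-03, -4.58477247e+01, -4.18107533e+01, -6.23768847e-05,
        6.86508538e-04, -7.00662611e-06]), 'tcp_pos': array([ 248.92940921, -545.94264146,  253.26976546]), 'orientation': array([ 8.41091289e-01, -5.40893190e-01, -7.61697657e-06,  7.12246031e-06]), 'contact_force': array([ 0.00264879,  0.36851258, -0.23883632]), 'moment': array([-0.00770672, -0.02447475, -0.04724268]), 'opening': 1.0008105599796078}
```

View pics/a.png

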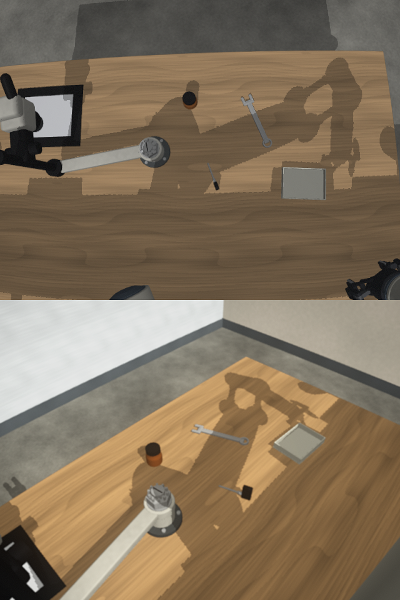

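The top view shows the nut at about (244,240), the pin at about (342,290), and the tray, spanner and jar clear of both. Next I'll crop in closer.

Run:
```python
from h import *
a=env.camera('top'); b=env.camera('side')
def c(im,cx,cy,h=32,s=9): return cv2.resize(im[cy-h:cy+h,cx-h:cx+h],None,fx=300/(2*h),fy=300/(2*h),interpolation=cv2.INTER_CUBIC)
im=np.vstack([np.hstack([c(a,244,240),c(a,342,290)]),np.hstack([c(b,260,322,40),c(b,386,306,40)])])
save(im,'b.png')
```

```text
(no output)
```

View pics/b.png

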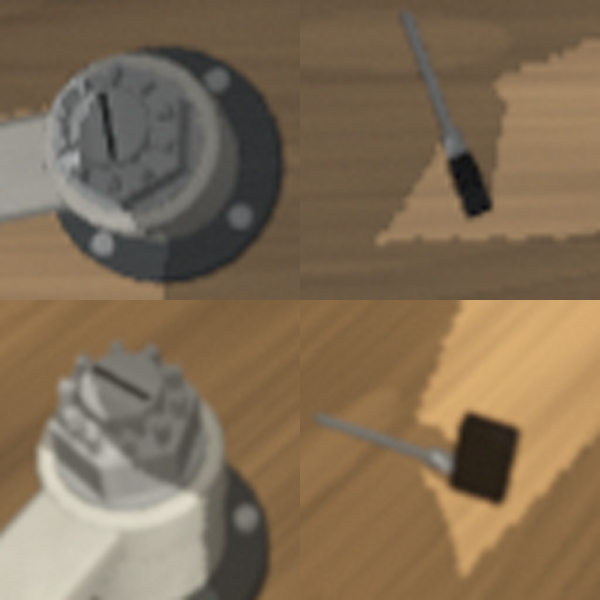

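The top crop (scale 4.69) shows the scribe line running roughly along image vertical, the hex flats and the pin's line. The side crop shows the same. I'll turn these into poses and check them with a model overlay.

```bash
cat >> h.py <<'E'
def model(c,yp,yn):
    """list of polylines: scribe, stud circle, hex top, hub circle, plinth, slot rays"""
    t=np.radians(np.arange(0,361,10)); cir=lambda r,z:np.c_[c[0]+r*np.cos(t),c[1]+r*np.sin(t),0*t+z]
    u=lambda a:np.array([np.cos(np.radians(a)),np.sin(np.radians(a))])
    L={'scribe':np.array([[*(c+s*16*u(yp)),123.5] for s in(-1,1)]),'stud':cir(16,123.5),
       'hex':np.array([[*(c+28.87*u(yn+30+60*k)),108] for k in range(7)]),'hub':cir(37,82),'pl':cir(52,10),
       'arm':np.array([[*(c+s*20*u(yp)+d*u(yp+90)),82] for s,d in((-1,40),(-1,250),(1,250),(1,40))])}
    for k in range(10): L['s%d'%k]=np.array([[*(c+r*u(yn+36*k)),119] for r in(17,24)])
    return L
def overlay(im,n,L,cx,cy,h,out=300):
    s=out/(2*h); o=cv2.resize(im[cy-h:cy+h,cx-h:cx+h],(out,out),interpolation=cv2.INTER_CUBIC)
    for P in L.values():
        uv=((proj(n,P)-[cx-h,cy-h]+.5)*s).astype(np.int32); cv2.polylines(o,[uv],False,(255,0,0),1)
    return o
E
python3 - <<'E'
from h import *
T=lambda x,y:[212+x/4.69-.5,208+y/4.69-.5]
T2=lambda x,y:[310+(x-300)/4.69-.5,258+y/4.69-.5]
S=lambda x,y:[220+x/3.75-.5,282+(y-300)/3.75-.5]
S2=lambda x,y:[346+(x-300)/3.75-.5,266+(y-300)/3.75-.5]
def show(l,n,pts,z):
    X=unproj(n,pts,z); d=X[-1]-X[0]; print(l,np.round(X[:,:2],1).tolist(),'mean',np.round(X.mean(0)[:2],1),'dir',np.degrees(np.arctan2(d[1],d[0])).round(1),'len',np.linalg.norm(d).round(1))
show('scribe top','top',[T(112,156),T(101,95)],123.5)
show('scribe side','side',[S(148,397),S(95,367)],123.5)
show('hexR','top',[T(182,165),T(182,92)],108)
show('hexB','top',[T(182,165),T(125,203)],108)
show('pin shaft top','top',[T2(453,135),T2(407,12)],12)
show('flag top','top',[T2(478,200+14),T2(455,155)],46)
show('pin shaft side','side',[S2(440,460),S2(317,417)],12)
for n in('top','side'):
    for l in('pin_tip',): print(n,[(np.round(m['position']),m['p']) for m in env.masks_of(n,l)])
# arm direction and plinth in top
c=unproj('top',[T(106.5,125.5)],123.5)[0][:2]
import sys
a=env.camera('top');b=env.camera('side')
L=model(c,15,0)
save(np.vstack([np.hstack([overlay(a,'top',model(c,10,0),200,240,70,400),overlay(b,'side',model(c,10,0),260,322,40,400)])]),'c.png')
E
```

```text
scribe top [[590.6, 17.9], [614.8, 22.5]] mean [602.7  20.2] dir 10.7 len 24.7
scribe side [[588.8, 18.8], [613.9, 23.0]] mean [601.3  20.9] dir 9.4 len 25.4
hexR [[588.5, -6.8], [617.7, -6.7]] mean [603.1  -6.8] dir 0.2 len 29.2
hexB [[588.5, -6.8], [573.9, 16.0]] mean [581.2   4.6] dir 122.6 len 27.1
pin shaft top [[509.1, -173.5], [562.3, -155.1]] mean [ 535.7 -164.3] dir 19.1 len 56.3
flag top [[474.8, -183.4], [499.2, -174.6]] mean [ 487. -179.] dir 19.9 len 25.9
pin shaft side [[503.3, -171.3], [559.5, -152.4]] mean [ 531.4 -161.8] dir 18.6 len 59.3
top [(array([286., 342.]), 0.59)]
side [(array([306., 394.]), 0.62)]
```

View pics/c.png

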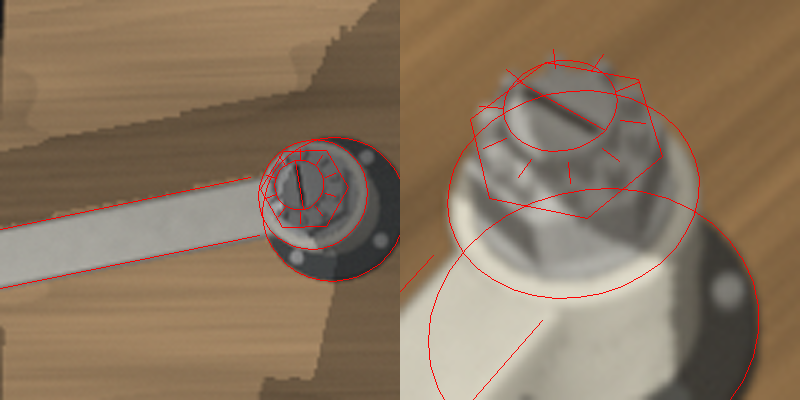

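The model (centre about (602,20.5), pivot yaw about 10°) fits the arm, hub, plinth and scribe in both views. The nut's hex yaw is about 1° mod 60. Next question is which flat has a slot in line with it, so I'll rectify the crown plane.

Run:
```python
from h import *
out=[]
c0={'top':(602.7,20.2),'side':(601.3,20.9)}
for n in('top','side'):
    im=np.mean([env.camera(n).astype(float) for _ in range(3)],0).astype(np.uint8)
    c=c0[n]; s=400/70
    g=np.mgrid[0:400,0:400]; y,x=g[0],g[1]
    X=c[0]+(200-y.ravel())/s; Y=c[1]+(200-x.ravel())/s   # up=+x world, left=+y
    uv=proj(n,np.c_[X,Y,0*X+119]).astype(np.float32).reshape(400,400,2)
    o=cv2.remap(im,uv[...,0],uv[...,1],cv2.INTER_CUBIC)
    o=cv2.convertScaleAbs(o,alpha=1.5,beta=-40)
    for a in range(0,360,12):
        q=np.radians(a+1); col=[(255,0,0),(0,255,0),(0,80,255)][(a//12)%3]
        p=[(int(200-r*s*np.sin(q)),int(200-r*s*np.cos(q))) for r in(26,32)]; cv2.line(o,p[0],p[1],col,2)
    out.append(o)
    # polar profile, mean gray mod 36
    for r in(19,21,23):
        a=np.radians(np.arange(0,360,2)); uv=proj(n,np.c_[c[0]+r*np.cos(a),c[1]+r*np.sin(a),0*a+119]).astype(np.float32)
        v=cv2.remap(im,uv[None,:,0],uv[None,:,1],1)[0].mean(1); v=v-cv2.blur(np.r_[v,v,v][None],(19,1))[0][180:360]
        f=(v*np.exp(-1j*10*a)).mean(); print(n,r,abs(f).round(1),'bright peak at',np.round(-np.degrees(np.angle(f))/10%36,1) )
save(np.hstack(out),'d.png')
```

```text
top 19 0.7 bright peak at 28.5
top 21 0.7 bright peak at 29.1
top 23 0.5 bright peak at 22.2
side 19 4.1 bright peak at 35.4
side 21 5.5 bright peak at 1.0
side 23 4.6 bright peak at 2.8
```

View pics/d.png

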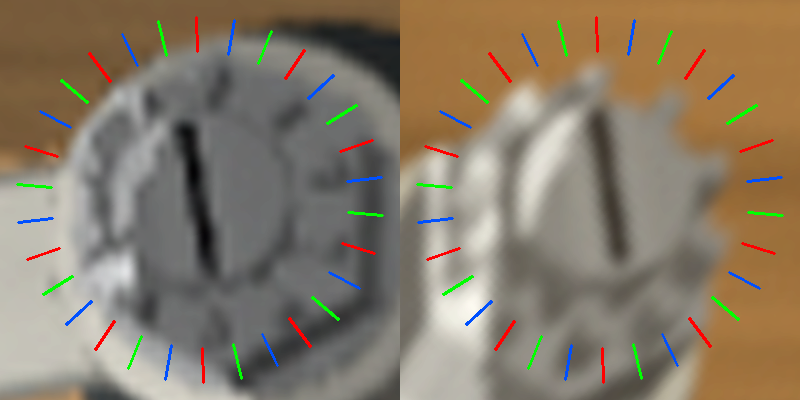

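The crown teeth show clearly in the side view at about 1° mod 36, but that sits between two of the hex-consistent hypotheses. I'll settle it with a small ray-marched render matched to both images.

```bash
cat > fit.py <<'E'
from h import *
def H(x,y,yaw):
    q=np.radians(yaw); u=x*np.cos(q)+y*np.sin(q); v=-x*np.sin(q)+y*np.cos(q); r=np.hypot(u,v); a=np.arctan2(v,u)
    h=np.where(r<37,82.,0); h=np.where(r<30,86,h)
    k=np.round(a/(np.pi/3))*np.pi/3; h=np.where(u*np.cos(k)+v*np.sin(k)<25,108,h)
    k=np.round(a/(np.pi/5))*np.pi/5; slot=np.abs(-u*np.sin(k)+v*np.cos(k))<4.2
    h=np.where((r<24)&~slot,119,h); return np.where(r<16,123.5,h)
def rays(n,c,step):
    p,f,M=cam(n); uv=proj(n,[[*c,105]])[0]; g=np.arange(-22,22,step)
    U,V=np.meshgrid(uv[0]+g,uv[1]+g); uv=np.c_[U.ravel(),V.ravel()].astype(np.float32)
    A=unproj(n,uv,125); B=unproj(n,uv,82); return uv,A,B
def render(A,B,c,yaw):
    hit=np.zeros(len(A),bool); P=A.copy()
    for t in np.linspace(0,1,130):
        X=A+(B-A)*t; h=H(X[:,0]-c[0],X[:,1]-c[1],yaw); new=~hit&(h>=X[:,2]); P[new]=X[new]; hit|=new
    x,y=P[:,0]-c[0],P[:,1]-c[1]; h=H(x,y,yaw); top=P[:,2]>h-.6
    gx=sum(H(x+d,y+e,yaw)*-d for d in(-1,-.5,.5,1) for e in(-.5,0,.5)); gy=sum(H(x+e,y+d,yaw)*-d for d in(-1,-.5,.5,1) for e in(-.5,0,.5))
    n=np.hypot(gx,gy)+1e-6; N=np.c_[np.where(top,0,gx/n),np.where(top,0,gy/n),top*1.]
    return P,N,hit&(P[:,2]>86.5)
def resid(n,im,c,yaw,step=.5):
    uv,A,B=rays(n,c,step); P,N,m=render(A,B,c,yaw)
    I=cv2.remap(im.mean(2).astype(np.float32),uv[:,:1],uv[:,1:],1)[:,0]
    s=int(len(uv)**.5); x,y=P[:,0]-c[0],P[:,1]-c[1]; q=np.radians(10)
    m&=~((np.abs(-x*np.sin(q)+y*np.cos(q))<2)&(P[:,2]>120))
    F=np.c_[N,np.maximum(N,0)[:,:2],(P[:,2]>120)&(N[:,2]>0),((P[:,2]>112)&(N[:,2]>0)),(P[:,2]-110)/20,x/20,y/20]
    b=lambda z:cv2.GaussianBlur(z.reshape(s,s,-1),(0,0),.5/step); w=b(m*1.)
    w=w.ravel() if w.ndim==2 else w.reshape(-1)
    F=b(F*m[:,None]).reshape(len(uv),-1)[m]/w[m][:,None]; I=I[m]
    k=np.linalg.lstsq(F,I,rcond=None)[0]; return np.std(I-F@k)
E
cat > r.py <<'E'
from fit import *
ims={n:np.mean([env.camera(n).astype(float) for _ in range(3)],0) for n in('top','side')}
cs={'top':(602.7,20.2),'side':(601.3,20.9)}
Y=np.arange(0,180,2); R_={n:np.array([resid(n,ims[n],np.array(cs[n]),y) for y in Y]) for n in ims}
for n in ims:
    i=np.argsort(R_[n])[:8]; print(n,[(int(Y[k]),round(R_[n][k],1)) for k in i])
t=R_['top']/R_['top'].min()+R_['side']/R_['side'].min(); i=np.argsort(t)[:8]; print([(int(Y[k]),round(t[k],2)) for k in i])
E
time python3 r.py
```

```text
top [(88, np.float64(10.8)), (86, np.float64(11.0)), (92, np.float64(11.1)), (160, np.float64(11.2)), (158, np.float64(11.3)), (84, np.float64(11.3)), (156, np.float64(11.3)), (94, np.float64(11.4))]
side [(90, np.float64(14.8)), (88, np.float64(15.0)), (92, np.float64(15.0)), (86, np.float64(15.4)), (94, np.float64(15.6)), (150, np.float64(15.8)), (152, np.float64(15.9)), (148, np.float64(15.9))]
[(88, np.float64(2.01)), (92, np.float64(2.04)), (86, np.float64(2.05)), (90, np.float64(2.06)), (94, np.float64(2.1)), (84, np.float64(2.12)), (158, np.float64(2.12)), (160, np.float64(2.13))]
real	1m0.804s
user	1m35.965s
sys	0m0.537s
```

The fit gives nut yaw about 89–90° (mod 180), which agrees with both the hex (30° mod 60) and the teeth. With the pivot at about 10°, slots line up after 8, 44, 80, 116 or 152° of clockwise turn. I'll approach with the jaws at yaw 90 (q6 about -88°), which leaves room for the whole turn in one grip.

Request:
step_arm(series=[[[-0.0246,-0.0371,0,0,0.45],[-0.0246,-0.0371,0,0,0.45],[-0.0246,-0.0371,0,0,0.45],[-0.0246,-0.0371,0,0,0.45],[-0.0246,-0.0371,0,0,0.45]]])

```text
t: 2.5
tcp_pos: [367.3, -355.5, 253.4]
orientation: [0.841, -0.541, 0.0, 0.0]
contact_force: [0.8, -0.1, 0.7]
opening: 0.722
```

Request:
step_arm(series=[[[-0.0246,-0.0371,0,0,0.45],[-0.0246,-0.0371,0,0,0.45],[-0.0246,-0.0371,0,0,0.45],[-0.0246,-0.0371,0,0,0.45],[-0.0246,-0.0371,0,0,0.45]]])

```text
t: 3.0
tcp_pos: [485.1, -166.5, 253.6]
orientation: [0.841, -0.541, 0.0, -0.0]
contact_force: [1.2, -1.0, -0.1]
opening: 0.726
```

Request:
step_arm(series=[[[-0.0246,-0.0371,0,0,0.45],[-0.0246,-0.0371,0,0,0.45],[-0.0246,-0.0371,0,0,0.45],[-0.0246,-0.0371,0,0,0.45],[-0.0246,-0.0371,0,0,0.45]]])

```text
t: 3.5
tcp_pos: [602.9, 22.5, 253.4]
orientation: [0.841, -0.541, 0.0, -0.0]
contact_force: [1.1, -0.4, 1.0]
opening: 0.728
```

Request:
step_arm(series=[[[0,0,0,-8,0.45],[0,0,0,-8,0.45],[0,0,0,-8,0.45],[0,0,0,-8,0.45],[0,0,0,-8,0.45]]])

```text
t: 4.0
tcp_pos: [602.2, 20.8, 253.2]
orientation: [0.976, -0.218, -0.0, 0.0]
contact_force: [-0.1, -0.5, -0.3]
opening: 0.728
```

Request:
step_arm(series=[[[0,0,0,-8,0.45],[0,0,0,-8,0.45],[0,0,0,-8,0.45],[0,0,0,-8,0.45],[0,0,0,-8,0.45]]])

```text
t: 4.5
tcp_pos: [602.2, 20.7, 253.3]
orientation: [0.992, 0.129, 0.0, -0.0]
contact_force: [0.8, 0.3, -0.3]
opening: 0.723
```

Request:
step_arm(series=[[[0,0,0,-8,0.45],[0,0,0,-8,0.45],[0,0,0,-8,0.45],[0,0,0,-8,0.45],[0,0,0,-8,0.45]]])

```text
t: 5.0
tcp_pos: [602.2, 20.7, 253.3]
orientation: [0.888, 0.461, -0.0, -0.0]
contact_force: [-0.2, 0.0, 0.3]
opening: 0.726
```

Request:
step_arm(series=[[[0,0,0,-8,0.45],[0,0,0,-8,0.45],[0,0,0,-8,0.45],[0,0,0,-8,0.45],[0,0,0,-3.5,0.45]]])

```text
t: 5.5
tcp_pos: [602.2, 20.7, 253.3]
orientation: [0.705, 0.709, 0.0, -0.0]
contact_force: [0.4, -0.1, -0.1]
opening: 0.725
```

Run:
```python
from h import *
s=env.state(); print(env.tip_reach,s['q'].round(3),s['moment'].round(3),s['contact_force'].round(2),s['t'])
im=env.camera('side'); save(im,'e.png',(230,390,170,350),3)
```

```text
22.0 [-0.022  0.098  1.223  0.     1.82  -1.598] [-0.034  0.03   0.005] [ 0.38 -0.11 -0.11] 5.5
```

View pics/e.png

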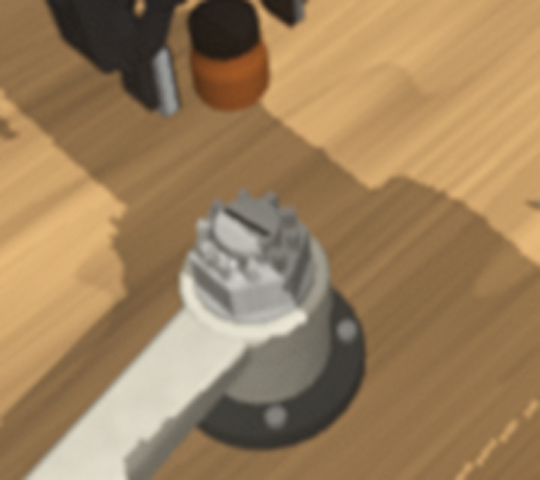

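Request:
step_arm(series=[[[0,0,0.035,0,0.45],[0,0,0.035,0,0.45],[0,0,0.035,0,0.45],[0,0,0.02,0,0.45],[0,0,0.013,0,0.45]]])

```text
t: 6.05
tcp_pos: [601.2, 20.7, 112.7]
orientation: [0.707, 0.707, -0.001, -0.001]
contact_force: [1.1, -0.3, 0.9]
opening: 0.725
```

Request:
step_arm(series=[[[0,0,0,0,0.3],[0,0,0,0,0.2],[0,0,0,0,0.15],[0,0,0,0,0.1],[0,0,0,0,0.05]]], grip_force=30)

```text
t: 6.55
tcp_pos: [602.8, 20.5, 117.0]
orientation: [0.707, 0.707, 0.001, 0.001]
contact_force: [-1.0, -1.2, 4.0]
opening: 0.574
```

Request:
step_arm(series=[[[0,0,0,0,-0.2],[0,0,0,0,-0.2],[0,0,0,0,-0.2]]])

```text
t: 6.85
tcp_pos: [602.8, 20.5, 117.0]
orientation: [0.707, 0.707, 0.001, 0.001]
contact_force: [-2.4, -1.1, 5.3]
opening: 0.58
```

Run:
```python
from h import *
s=env.state(); print({k:np.round(s[k],3) for k in('t','tcp_pos','orientation','contact_force','moment','opening','q')})
a=env.camera('top');b=env.camera('side'); 
save(np.hstack([cv2.resize(a[190:290,200:290],(400,440)),cv2.resize(b[250:370,200:310],(400,440))]),'f.png')
```

```text
{'t': np.float64(6.85), 'tcp_pos': array([602.805,  20.527, 117.003]), 'orientation': array([0.707, 0.707, 0.001, 0.001]), 'contact_force': array([-2.42 , -1.086,  5.265]), 'moment': array([-0.175,  0.253, -0.034]), 'opening': np.float64(0.58), 'q': array([-0.022,  0.113,  1.449, -0.   ,  1.577, -1.593])}
```

View pics/f.png

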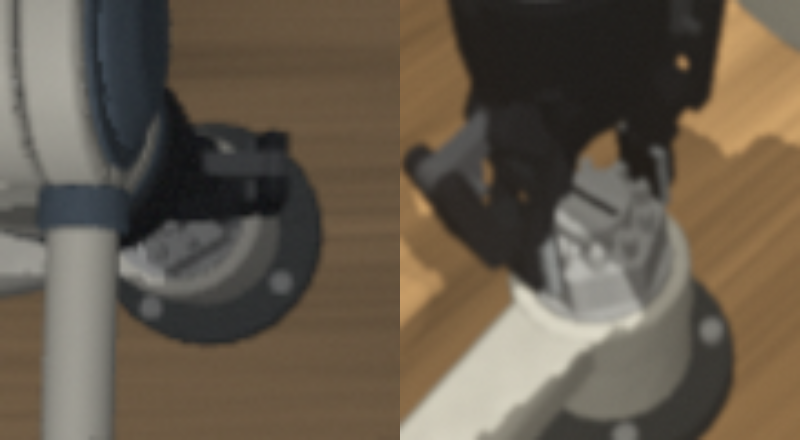

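Both jaws sit on the hex flats at opening 0.58 (about 50 mm), and the tool yaw is 90.0, so the nut is at 90°. Slots line up at tool yaw 46, 10, -26 or -62. I'll turn in steps and read the moment after each.

Request:
step_arm(series=[[[0,0,-0.001,0,-0.2],[0,0,0,2,-0.2],[0,0,0,3,-0.2],[0,0,0,3,-0.2],[0,0,0,2,-0.2]]], grip_force=50)

```text
t: 7.45
tcp_pos: [602.8, 20.5, 117.2]
orientation: [0.767, 0.642, 0.001, 0.001]
contact_force: [0.0, -1.4, 3.5]
opening: 0.567
```

```bash
cat > m.py <<'E'
from h import *
s=env.state(); o=s['orientation']; M=R.from_quat(o).as_matrix()
print(s['t'],'yaw',np.degrees(np.arctan2(M[1,0],M[0,0])).round(2),'tcp',s['tcp_pos'].round(1),'F',s['contact_force'].round(1),'M',s['moment'].round(3),'tau6',s['joint_torque'][[0,5]].round(3),'op',round(s['opening'],3),'q6',s['q'][5].round(2))
E
python3 m.py
```

```text
7.45 yaw 79.9 tcp [602.8  20.5 117.2] F [ 0.  -1.4  3.5] M [-0.199  0.004  0.122] tau6 [ 0.783 -0.243] op 0.567 q6 -1.42
```

Request:
step_arm(series=[[[0,0,0,2,-0.2],[0,0,0,2,-0.2],[0,0,0,2,-0.2]]])

```text
t: 7.75
tcp_pos: [602.8, 20.5, 117.2]
orientation: [0.799, 0.601, 0.001, 0.001]
contact_force: [-0.0, -1.5, 3.4]
opening: 0.568
```

```bash
python3 m.py
```

```text
7.75 yaw 73.93 tcp [602.8  20.5 117.2] F [-0.  -1.5  3.4] M [-0.21   0.037  0.072] tau6 [ 0.805 -0.399] op 0.568 q6 -1.31
```

Request:
step_arm(series=[[[0,0,0,2,-0.2],[0,0,0,2,-0.2],[0,0,0,2,-0.2],[0,0,0,2,-0.2],[0,0,0,2,-0.2]]])

```text
t: 8.25
tcp_pos: [602.8, 20.5, 117.2]
orientation: [0.848, 0.529, 0.001, 0.001]
contact_force: [0.0, -2.0, 2.8]
opening: 0.568
```

```bash
python3 m.py
```

```text
8.25 yaw 63.93 tcp [602.8  20.5 117.2] F [ 0.  -2.   2.8] M [-0.266 -0.005  0.068] tau6 [ 0.839 -0.399] op 0.568 q6 -1.14
```

Request:
step_arm(series=[[[0,0,0,2,-0.2],[0,0,0,2,-0.2],[0,0,0,2,-0.2],[0,0,0,2,-0.2],[0,0,0,2,-0.2]]])

```text
t: 8.75
tcp_pos: [602.8, 20.4, 117.2]
orientation: [0.891, 0.453, 0.001, 0.001]
contact_force: [-0.6, -1.9, 3.7]
opening: 0.571
```

```bash
python3 m.py
```

```text
8.75 yaw 53.93 tcp [602.8  20.4 117.2] F [-0.6 -1.9  3.7] M [-0.216  0.014  0.029] tau6 [ 0.872 -0.399] op 0.571 q6 -0.96
```

Request:
step_arm(series=[[[0,0,0,1,-0.2],[0,0,0,1,-0.2],[0,0,0,1,-0.2]]])

```text
t: 9.05
tcp_pos: [602.7, 20.5, 117.2]
orientation: [0.903, 0.43, 0.001, 0.001]
contact_force: [1.1, -1.9, 5.3]
opening: 0.572
```

```bash
python3 m.py
```

```text
9.05 yaw 50.97 tcp [602.7  20.5 117.2] F [ 1.1 -1.9  5.3] M [-0.374 -0.098  0.151] tau6 [ 1.168 -0.172] op 0.572 q6 -0.91
```

Still loose at 51°. I'll continue past the 46° alignment and towards 10°, reading often.

Request:
step_arm(series=[[[0,0,0,1.5,-0.2],[0,0,0,1.5,-0.2]]])

```text
t: 9.25
tcp_pos: [602.8, 20.4, 117.2]
orientation: [0.914, 0.406, 0.001, 0.001]
contact_force: [1.1, -2.1, 4.5]
opening: 0.569
```

```bash
python3 m.py
```

```text
9.25 yaw 47.94 tcp [602.8  20.4 117.2] F [ 1.1 -2.1  4.5] M [-0.385 -0.081  0.054] tau6 [ 1.174 -0.29 ] op 0.569 q6 -0.86
```

Request:
step_arm(series=[[[0,0,0,2,-0.2],[0,0,0,2,-0.2],[0,0,0,2,-0.2]]])

```text
t: 9.55
tcp_pos: [602.7, 20.4, 117.2]
orientation: [0.934, 0.358, 0.001, 0.001]
contact_force: [-0.4, -2.4, 5.1]
opening: 0.564
```

```bash
python3 m.py
```

```text
9.55 yaw 41.92 tcp [602.7  20.4 117.2] F [-0.4 -2.4  5.1] M [-0.384 -0.066  0.062] tau6 [ 1.191 -0.4  ] op 0.564 q6 -0.75
```

Request:
step_arm(series=[[[0,0,0,2,-0.2],[0,0,0,2,-0.2],[0,0,0,2,-0.2]]])

```text
t: 9.85
tcp_pos: [602.7, 20.4, 117.2]
orientation: [0.951, 0.308, 0.001, 0.001]
contact_force: [1.0, -0.9, 5.6]
opening: 0.569
```

```bash
python3 m.py
```

```text
9.85 yaw 35.92 tcp [602.7  20.4 117.2] F [ 1.  -0.9  5.6] M [-0.417 -0.038  0.115] tau6 [ 1.204 -0.399] op 0.569 q6 -0.65
```

Request:
step_arm(series=[[[0,0,0,2,-0.2],[0,0,0,2,-0.2],[0,0,0,2,-0.2],[0,0,0,2,-0.2]]])

```text
t: 10.25
tcp_pos: [602.7, 20.4, 117.1]
orientation: [0.97, 0.241, 0.001, 0.0]
contact_force: [0.4, -2.8, 5.6]
opening: 0.569
```

```bash
python3 m.py
```

```text
10.25 yaw 27.92 tcp [602.7  20.4 117.1] F [ 0.4 -2.8  5.6] M [-0.367 -0.04   0.068] tau6 [ 1.219 -0.399] op 0.569 q6 -0.51
```

Request:
step_arm(series=[[[0,0,0,2,-0.2],[0,0,0,2,-0.2],[0,0,0,2,-0.2],[0,0,0,2,-0.2]]])

```text
t: 10.65
tcp_pos: [602.7, 20.4, 117.2]
orientation: [0.985, 0.173, 0.001, 0.0]
contact_force: [0.1, -2.1, 6.1]
opening: 0.568
```

```bash
python3 m.py
```

```text
10.65 yaw 19.92 tcp [602.7  20.4 117.2] F [ 0.1 -2.1  6.1] M [-0.375 -0.031  0.071] tau6 [ 1.23 -0.4 ] op 0.568 q6 -0.37
```

Request:
step_arm(series=[[[0,0,0,1.5,-0.2],[0,0,0,1.5,-0.2]]])

```text
t: 10.85
tcp_pos: [602.7, 20.4, 117.2]
orientation: [0.989, 0.147, 0.001, 0.0]
contact_force: [0.6, -2.4, 5.1]
opening: 0.569
```

```bash
python3 m.py
```

```text
10.85 yaw 16.94 tcp [602.7  20.4 117.2] F [ 0.6 -2.4  5.1] M [-0.296 -0.023  0.068] tau6 [ 1.234 -0.279] op 0.569 q6 -0.32
```

Request:
step_arm(series=[[[0,0,0,1.5,-0.2],[0,0,0,1.5,-0.2]]])

```text
t: 11.05
tcp_pos: [602.7, 20.4, 117.2]
orientation: [0.993, 0.121, 0.001, 0.0]
contact_force: [0.3, -2.8, 6.0]
opening: 0.571
```

```bash
python3 m.py
```

```text
11.05 yaw 13.94 tcp [602.7  20.4 117.2] F [ 0.3 -2.8  6. ] M [-0.409 -0.058  0.064] tau6 [ 1.238 -0.285] op 0.571 q6 -0.27
```

Request:
step_arm(series=[[[0,0,0,2,-0.2],[0,0,0,2,-0.2]]])

```text
t: 11.25
tcp_pos: [602.7, 20.4, 117.1]
orientation: [0.996, 0.086, 0.001, 0.0]
contact_force: [0.1, -1.3, 5.2]
opening: 0.568
```

```bash
python3 m.py
```

```text
11.25 yaw 9.92 tcp [602.7  20.4 117.1] F [ 0.1 -1.3  5.2] M [-0.367 -0.022  0.052] tau6 [ 1.24  -0.405] op 0.568 q6 -0.2
```

Request:
step_arm(series=[[[0,0,0,2,-0.2],[0,0,0,2,-0.2]]])

```text
t: 11.45
tcp_pos: [602.7, 20.4, 117.2]
orientation: [0.999, 0.052, 0.001, 0.0]
contact_force: [-0.6, -1.9, 5.4]
opening: 0.57
```

```bash
python3 m.py
```

```text
11.45 yaw 5.92 tcp [602.7  20.4 117.2] F [-0.6 -1.9  5.4] M [-0.382 -0.095  0.028] tau6 [ 1.242 -0.4  ] op 0.57 q6 -0.13
```

Request:
step_arm(series=[[[0,0,0,2,-0.2],[0,0,0,2,-0.2],[0,0,0,2,-0.2]]])

```text
t: 11.75
tcp_pos: [602.7, 20.4, 117.1]
orientation: [1.0, -0.001, 0.001, 0.0]
contact_force: [0.3, -1.6, 5.7]
opening: 0.572
```

```bash
python3 m.py
```

```text
11.75 yaw -0.08 tcp [602.7  20.4 117.1] F [ 0.3 -1.6  5.7] M [-0.404 -0.012  0.101] tau6 [ 1.242 -0.4  ] op 0.572 q6 -0.02
```

Request:
step_arm(series=[[[0,0,0,2,-0.2],[0,0,0,2,-0.2],[0,0,0,2,-0.2]]])

```text
t: 12.05
tcp_pos: [602.6, 20.4, 117.1]
orientation: [0.999, -0.053, 0.001, 0.0]
contact_force: [-1.4, -1.9, 6.3]
opening: 0.572
```

```bash
python3 m.py
```

```text
12.05 yaw -6.08 tcp [602.6  20.4 117.1] F [-1.4 -1.9  6.3] M [-0.454 -0.005  0.083] tau6 [ 1.24 -0.4 ] op 0.572 q6 0.08
```

Request:
step_arm(series=[[[0,0,0,2,-0.2],[0,0,0,2,-0.2],[0,0,0,2,-0.2]]])

```text
t: 12.35
tcp_pos: [602.6, 20.4, 117.1]
orientation: [0.994, -0.105, 0.001, 0.0]
contact_force: [-0.4, -2.1, 5.5]
opening: 0.57
```

```bash
python3 m.py
```

```text
12.35 yaw -12.08 tcp [602.6  20.4 117.1] F [-0.4 -2.1  5.5] M [-0.337 -0.005  0.065] tau6 [ 1.237 -0.4  ] op 0.57 q6 0.19
```

Request:
step_arm(series=[[[0,0,0,2,-0.2],[0,0,0,2,-0.2],[0,0,0,2,-0.2]]])

```text
t: 12.65
tcp_pos: [602.6, 20.4, 117.2]
orientation: [0.988, -0.157, 0.001, 0.0]
contact_force: [-0.0, -1.7, 5.8]
opening: 0.569
```

```bash
python3 m.py
```

```text
12.65 yaw -18.08 tcp [602.6  20.4 117.2] F [-0.  -1.7  5.8] M [-0.343 -0.011  0.07 ] tau6 [ 1.231 -0.4  ] op 0.569 q6 0.29
```

Request:
step_arm(series=[[[0,0,0,1,-0.2],[0,0,0,1.5,-0.2]]])

```text
t: 12.85
tcp_pos: [602.6, 20.4, 117.2]
orientation: [0.984, -0.178, 0.001, 0.0]
contact_force: [-0.5, -1.7, 5.7]
opening: 0.567
```

```bash
python3 m.py
```

```text
12.85 yaw -20.54 tcp [602.6  20.4 117.2] F [-0.5 -1.7  5.7] M [-0.409  0.008  0.066] tau6 [ 1.23  -0.351] op 0.567 q6 0.34
```

Request:
step_arm(series=[[[0,0,0,1,-0.2],[0,0,0,1.5,-0.2]]])

```text
t: 13.05
tcp_pos: [602.6, 20.4, 117.2]
orientation: [0.98, -0.2, 0.001, 0.0]
contact_force: [-0.3, -1.9, 5.1]
opening: 0.569
```

```bash
python3 m.py
```

```text
13.05 yaw -23.04 tcp [602.6  20.4 117.2] F [-0.3 -1.9  5.1] M [-0.4    0.008  0.007] tau6 [ 1.224 -0.357] op 0.569 q6 0.38
```

Request:
step_arm(series=[[[0,0,0,1.5,-0.2],[0,0,0,1.5,-0.2]]])

```text
t: 13.25
tcp_pos: [602.6, 20.4, 117.2]
orientation: [0.974, -0.225, 0.001, 0.0]
contact_force: [-0.3, -2.4, 6.1]
opening: 0.572
```

```bash
python3 m.py
```

```text
13.25 yaw -26.06 tcp [602.6  20.4 117.2] F [-0.3 -2.4  6.1] M [-0.364  0.051  0.033] tau6 [ 1.221 -0.285] op 0.572 q6 0.43
```

Still loose at -26°, so the target is -62°. I'll go on and confirm it goes tight.

Request:
step_arm(series=[[[0,0,0,1.5,-0.2],[0,0,0,1.5,-0.2],[0,0,0,2,-0.2]]])

```text
t: 13.55
tcp_pos: [602.6, 20.4, 117.1]
orientation: [0.963, -0.268, 0.001, 0.0]
contact_force: [-0.1, -2.4, 5.9]
opening: 0.568
```

```bash
python3 m.py
```

```text
13.55 yaw -31.06 tcp [602.6  20.4 117.1] F [-0.1 -2.4  5.9] M [-0.356  0.009  0.035] tau6 [ 1.212 -0.478] op 0.568 q6 0.52
```

Request:
step_arm(series=[[[0,0,0,1.5,-0.2],[0,0,0,1.5,-0.2],[0,0,0,2,-0.2]]])

```text
t: 13.85
tcp_pos: [602.6, 20.4, 117.1]
orientation: [0.951, -0.31, 0.001, 0.0]
contact_force: [0.5, -2.4, 5.6]
opening: 0.568
```

```bash
python3 m.py
```

```text
13.85 yaw -36.06 tcp [602.6  20.4 117.1] F [ 0.5 -2.4  5.6] M [-0.388  0.055  0.062] tau6 [ 1.201 -0.478] op 0.568 q6 0.61
```

Request:
step_arm(series=[[[0,0,0,1.5,-0.2],[0,0,0,1.5,-0.2],[0,0,0,2,-0.2]]])

```text
t: 14.15
tcp_pos: [602.6, 20.4, 117.1]
orientation: [0.937, -0.351, 0.001, -0.0]
contact_force: [-0.1, -1.9, 6.2]
opening: 0.569
```

```bash
python3 m.py
```

```text
14.15 yaw -41.04 tcp [602.6  20.4 117.1] F [-0.1 -1.9  6.2] M [-0.463  0.06   0.755] tau6 [0.762 0.137] op 0.569 q6 0.69
```

Request:
step_arm(series=[[[0,0,0,1.5,-0.2],[0,0,0,1.5,-0.2],[0,0,0,2,-0.2]]])

```text
t: 14.45
tcp_pos: [602.6, 20.4, 117.2]
orientation: [0.921, -0.391, 0.001, 0.0]
contact_force: [-0.8, -3.3, 5.1]
opening: 0.573
```

```bash
python3 m.py
```

```text
14.45 yaw -45.99 tcp [602.6  20.4 117.2] F [-0.8 -3.3  5.1] M [-0.499  0.012  0.692] tau6 [0.802 0.166] op 0.573 q6 0.78
```

Request:
step_arm(series=[[[0,0,0,1.5,-0.2],[0,0,0,1.5,-0.2],[0,0,0,2,-0.2]]])

```text
t: 14.75
tcp_pos: [602.6, 20.4, 117.1]
orientation: [0.903, -0.43, 0.001, 0.0]
contact_force: [1.0, -1.8, 5.5]
opening: 0.57
```

```bash
python3 m.py
```

```text
14.75 yaw -50.99 tcp [602.6  20.4 117.1] F [ 1.  -1.8  5.5] M [-0.446  0.072  0.74 ] tau6 [0.792 0.166] op 0.57 q6 0.87
```

Tight at about -40° (moment jumped to 0.75 N m). I'll finish at about -61.5, then open, lift and look.

Request:
step_arm(series=[[[0,0,0,2.5,-0.2],[0,0,0,2.5,-0.2],[0,0,0,2.5,-0.2],[0,0,0,2,-0.2],[0,0,0,1,-0.2]]])

```text
t: 15.25
tcp_pos: [602.6, 20.5, 117.2]
orientation: [0.859, -0.511, 0.001, -0.0]
contact_force: [-0.3, -2.2, 5.1]
opening: 0.568
```

Request:
step_arm(series=[[[0,0,0,0,-0.2],[0,0,0,0,0.45],[0,0,0,0,0.45],[0,0,0,0,0.45],[0,0,0,0,0.45]]])

```text
t: 15.75
tcp_pos: [602.0, 20.8, 115.7]
orientation: [0.859, -0.511, -0.0, 0.0]
contact_force: [-0.9, -0.0, 0.4]
opening: 0.724
```

```bash
python3 m.py
```

```text
15.75 yaw -61.49 tcp [602.   20.8 115.7] F [-0.9 -0.   0.4] M [ 0.003  0.01  -0.004] tau6 [0.006 0.001] op 0.724 q6 1.05
```

Request:
step_arm(series=[[[0,0,-0.02,0,0.45],[0,0,-0.03,0,0.45],[0,0,-0.04,0,0.45],[0,0,-0.04,0,0.45],[0,0,-0.03,0,0.45]]])

```text
t: 16.25
tcp_pos: [602.3, 20.8, 279.3]
orientation: [0.859, -0.511, 0.001, -0.001]
contact_force: [0.2, -0.8, 0.2]
opening: 0.727
```

```bash
python3 m.py; sed -i 's/Y=np.arange(0,180,2)/Y=np.arange(100,140,2)/' r.py
python3 - <<'E'
from h import *
out=[]
for n,c in(('side',(601.3,20.9)),('top',(602.7,20.2))):
    im=env.camera(n); s=400/70
    y,x=np.mgrid[0:400,0:400]
    X=c[0]+(200-y.ravel())/s; Y=c[1]+(200-x.ravel())/s
    uv=proj(n,np.c_[X,Y,0*X+119]).astype(np.float32).reshape(400,400,2)
    o=cv2.remap(im,uv[...,0],uv[...,1],cv2.INTER_CUBIC); o=cv2.convertScaleAbs(o,alpha=1.5,beta=-20)
    for a in range(10,370,36):
        q=np.radians(a); p=[(int(200-r*s*np.sin(q)),int(200-r*s*np.cos(q))) for r in(26,32)]; cv2.line(o,p[0],p[1],(255,0,0),2)
    out.append(o)
save(np.hstack(out),'g.png')
E
python3 r.py
```

```text
16.25 yaw -61.48 tcp [602.3  20.8 279.3] F [ 0.2 -0.8  0.2] M [ 0.023  0.002 -0.024] tau6 [0.015 0.   ] op 0.727 q6 1.05
top [(118, np.float64(11.3)), (120, np.float64(11.6)), (116, np.float64(11.7)), (122, np.float64(11.7)), (124, np.float64(12.1)), (114, np.float64(12.1)), (112, np.float64(12.4)), (126, np.float64(12.5))]
side [(120, np.float64(15.4)), (122, np.float64(15.6)), (118, np.float64(15.6)), (116, np.float64(15.9)), (124, np.float64(16.2)), (114, np.float64(16.6)), (126, np.float64(16.8)), (112, np.float64(17.2))]
[(118, np.float64(2.01)), (120, np.float64(2.03)), (122, np.float64(2.05)), (116, np.float64(2.07)), (124, np.float64(2.12)), (114, np.float64(2.15)), (126, np.float64(2.2)), (112, np.float64(2.22))]
```

View pics/g.png

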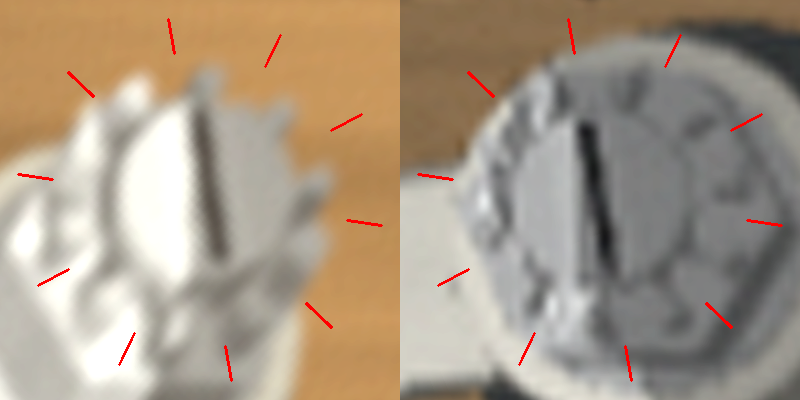

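The view shows the slots near the red 10° markers. The scribe reads about 8° here, so I'll measure the pivot's yaw more precisely from the scribe and the arm, and the pin pose as well.

Run:
```python
from h import *
for n,c in(('top',(602.7,20.2)),('side',(601.3,20.9))):
    im=np.mean([env.camera(n).astype(float) for _ in range(3)],0).mean(2).astype(np.float32)
    g=np.arange(-13,13.1,.25)
    # scribe: scan across lines perpendicular, darkest centroid
    pts=[]
    for u in np.arange(-10,10.1,1):
        v=np.arange(-5,5.1,.2); q=np.radians(9.5)
        X=c[0]+u*np.cos(q)-v*np.sin(q); Y=c[1]+u*np.sin(q)+v*np.cos(q)
        uv=proj(n,np.c_[X,Y,0*X+123.5]).astype(np.float32); I=cv2.remap(im,uv[None,:,0],uv[None,:,1],cv2.INTER_CUBIC)[0]
        # remove step background linearly
        w=np.maximum(np.minimum(np.median(I[:12]),np.median(I[-12:]))*0.9-I,0); 
        if w.sum()>0: pts.append((u,(w*v).sum()/w.sum()))
    pts=np.array(pts); k=np.polyfit(pts[:,0],pts[:,1],1); print(n,'scribe yaw',9.5+np.degrees(np.arctan(k[0])).round(2),'offset',k[1].round(2),np.std(pts[:,1]-np.polyval(k,pts[:,0])).round(2))
    if n=='top':
        E=[]
        for sgn in(1,-1):
            P=[]
            for d in np.arange(60,240,4):
                w=np.arange(12,30,.25); q=np.radians(10); X=602.3+sgn*w*np.cos(q)-d*np.sin(q); Y=20.5+sgn*w*np.sin(q)+d*np.cos(q)
                uv=proj(n,np.c_[X,Y,0*X+ (82)]).astype(np.float32); I=cv2.GaussianBlur(cv2.remap(im,uv[None,:,0],uv[None,:,1],1),(9,1),0)[0]
                P.append((d,sgn*w[np.argmax(np.abs(np.gradient(I)))]))
            P=np.array(P); k=np.polyfit(P[:,0],P[:,1],1); r=np.abs(P[:,1]-np.polyval(k,P[:,0])); k=np.polyfit(*P[r<np.median(r)*2+.3].T,1); print('arm edge yaw',10-np.degrees(np.arctan(k[0])).round(2),'w',k[1].round(1))
# pin: shaft line in both
for n in('top','side'):
    im=np.mean([env.camera(n).astype(float) for _ in range(3)],0); g=im.mean(2).astype(np.float32)
    p0=np.array([486.,-179.]); q=np.radians(19); P=[]
    for d in np.arange(28,76,2):
        v=np.arange(-6,6.1,.25); X=p0[0]+d*np.cos(q)-v*np.sin(q); Y=p0[1]+d*np.sin(q)+v*np.cos(q)
        uv=proj(n,np.c_[X,Y,0*X+12]).astype(np.float32); I=cv2.remap(g,uv[None,:,0],uv[None,:,1],1)[0]; I=np.abs(I-np.median(I)); w=np.maximum(I-.4*I.max(),0); P.append((d,(w*v).sum()/w.sum()))
    P=np.array(P); k=np.polyfit(*P.T,1); r=np.abs(P[:,1]-np.polyval(k,P[:,0])); k=np.polyfit(*P[r<1.5].T,1)
    print(n,'pin yaw',19+np.degrees(np.arctan(k[0])).round(2),'lateral at flag',k[1].round(2),'at mid',np.polyval(k,49).round(2),r.round(1).max())
    # flag: black mask top face
    m=max(env.masks_of(n,'pin'),key=lambda m:m['p']); b=(m['mask']&(im.max(2)<70)); 
    ys,xs=np.nonzero(im[250:345,310:430].max(2)<55); print('black px',len(xs), 'c',xs.mean()+310,ys.mean()+250,xs.min()+310,xs.max()+310,ys.min()+250,ys.max()+250, 'at z23',unproj(n,[xs.mean()+310,ys.mean()+250],23).round(1))
```

```text
top scribe yaw 9.67 offset -0.53 0.14
arm edge yaw 10.64 w 20.2
arm edge yaw 9.86 w -19.1
side scribe yaw 7.59 offset 0.38 0.08
top pin yaw 18.72 lateral at flag -4.87 at mid -5.11 0.9
black px 69 c 345.7536231884058 296.7826086956522 342 350 291 303 at z23 [[ 487.7 -180.3   23. ]]
side pin yaw 28.85 lateral at flag -6.71 at mid 1.8 3.6
black px 195 c 394.3282051282051 309.2 387 402 298 318 at z23 [[ 483.7 -175.3   23. ]]
```

The pivot yaw is about 9.7° (top scribe 9.7, arm about 10.2, side scribe 7.6 but affected by the light edge). The nut slot is at 10.5°, inside the 4° tolerance. Gripping the nut put its centre at about (602.7,20.4). The pin's flag is at about (486,-179.5), yaw 19°, so I'll go there.

Request:
step_arm(series=[[[0,0,0,4.7,0.0],[0,0,0,4.8,-0.06],[0.0253,0.0292,0,0,-0.06],[0.0253,0.0292,0,0,-0.06],[0.0253,0.0292,0,0,-0.06]]])

```text
t: 17.85
tcp_pos: [543.4, -80.4, 276.2]
orientation: [0.814, -0.58, 0.0, 0.0]
contact_force: [-0.1, -0.6, 0.3]
opening: 0.472
```

Request:
step_arm(series=[[[0.0253,0.0292,0,0,-0.06],[0.0253,0.0292,0,0,-0.06],[0.0253,0.0292,0,0,-0.06],[0,0,0.03,0,-0.06],[0,0,0.03,0,-0.06]]])

```text
t: 18.35
tcp_pos: [485.9, -181.4, 217.0]
orientation: [0.813, -0.582, 0.002, -0.0]
contact_force: [0.3, 0.2, -0.0]
opening: 0.469
```

Request:
step_arm(series=[[[0,0,0.03,0,-0.06],[0,0,0.03,0,-0.06],[0,0,0.02,0,-0.06],[0,0,0,0,-0.06],[0,0,0,0,-0.06]]])

```text
t: 18.85
tcp_pos: [486.0, -179.9, 136.8]
orientation: [0.814, -0.581, 0.0, -0.0]
contact_force: [-0.3, -0.4, 0.1]
opening: 0.471
```

```bash
python3 m.py
python3 - <<'E'
from h import *
a=env.camera('top');b=env.camera('side')
c=lambda im,cx,cy,h=45:cv2.resize(im[cy-h:cy+h,cx-h:cx+h],(400,400),interpolation=cv2.INTER_CUBIC)
save(np.hstack([c(a,342,290),c(b,386,296)]),'i.png')
E
```

```text
18.85 yaw -70.99 tcp [ 486.  -179.9  136.8] F [-0.3 -0.4  0.1] M [-0.014  0.052  0.005] tau6 [-0.022 -0.   ] op 0.471 q6 0.82
```

View pics/i.png

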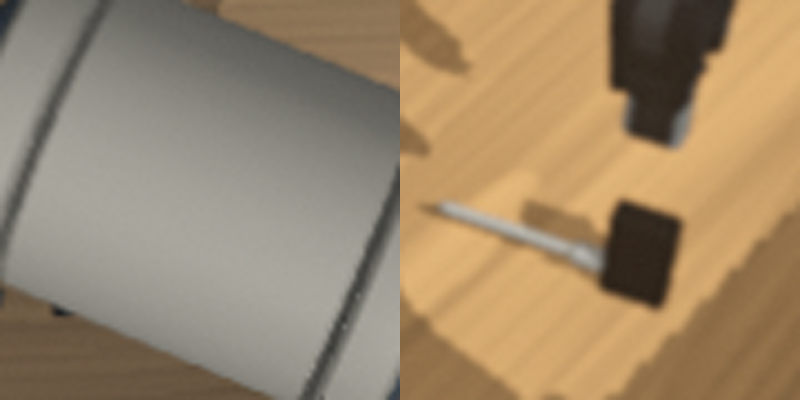

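The side view shows the pin standing untouched with the jaws right above its flag. I'll check the flag's corners numerically and then lower.

Run:
```python
from h import *
from scipy.optimize import least_squares
obs=np.array([[618,200],[682,220],[662,308],[602,290]],float); obs=(obs-[400,0])/4.444+[341,251]-.5
# near (+y) big face: front-top, back-top, back-bottom, front-bottom
def f(p):
    q=np.radians(19); u=np.array([np.cos(q),np.sin(q)]); v=np.array([-u[1],u[0]])
    P=[[*(np.array(p)+13*s*u+6*v),z] for s,z in((1,46),(-1,46),(-1,0),(1,0))]
    return (proj('side',P)-obs).ravel()
r=least_squares(f,[486,-179]); print(r.x,f(r.x).round(1))
```

```text
[ 486.82194196 -183.48475361] [-0.9  1.3 -0.   1.9  1.  -1.2 -0.1 -2.2]
```

Request:
step_arm(series=[[[0,0,0.03,0,-0.06],[0,0,0.03,0,-0.06],[0,0,0.02,0,-0.06],[0,0,0.01,0,-0.06],[0,0,0.01,0,-0.06]]])

```text
t: 19.45
tcp_pos: [486.8, -180.3, 37.3]
orientation: [0.814, -0.581, 0.001, -0.0]
contact_force: [-0.1, -0.4, 0.6]
opening: 0.466
```

Request:
step_arm(series=[[[0,0,0,0,-0.3],[0,0,0,0,-0.5],[0,0,0,0,-0.6],[0,0,0,0,-0.7],[0,0,0,0,-0.8]]], grip_force=30)

```text
t: 19.95
tcp_pos: [486.6, -180.1, 37.4]
orientation: [0.814, -0.581, 0.001, -0.0]
contact_force: [-0.1, -0.8, 3.7]
opening: 0.134
```

Request:
step_arm(series=[[[0,0,0,0,-1],[0,0,0,0,-1],[0,0,0,0,-1],[0,0,0,0,-1]]])

```text
t: 20.35
tcp_pos: [486.6, -180.2, 37.4]
orientation: [0.814, -0.581, 0.001, -0.0]
contact_force: [-0.3, 0.2, 4.7]
opening: 0.131
```

```bash
python3 m.py
```

```text
20.35 yaw -70.99 tcp [ 486.6 -180.2   37.4] F [-0.3  0.2  4.7] M [ 0.07   0.081 -0.031] tau6 [-0.056  0.   ] op 0.131 q6 0.82
```

Request:
step_arm(series=[[[0,0,-0.01,0,-1],[0,0,-0.02,0,-1],[0,0,-0.03,0,-1],[0,0,-0.03,4.5,-1],[0,0,-0.012,4.4,-1]]])

```text
t: 20.85
tcp_pos: [486.9, -180.3, 142.1]
orientation: [0.766, -0.643, 0.002, -0.001]
contact_force: [-0.5, -0.2, -0.6]
opening: 0.136
```

Request:
step_arm(series=[[[-0.0254,-0.004,0,0,-1],[-0.0354,-0.006,0,0,-1],[-0.0354,-0.006,0,0,-1],[-0.0354,-0.006,0,0,-1],[-0.0254,-0.005,0,0,-1]]])

```text
t: 21.35
tcp_pos: [484.5, -18.7, 138.4]
orientation: [0.767, -0.642, -0.0, -0.0]
contact_force: [0.4, -0.3, -0.3]
opening: 0.137
```

Request:
step_arm(series=[[[-0.02,-0.003,0,0,-1],[0,0,0,0,-1],[0,0,0,0,-1]]])

```text
t: 21.65
tcp_pos: [484.3, -0.4, 138.3]
orientation: [0.767, -0.642, 0.0, 0.0]
contact_force: [-0.4, 0.2, -0.7]
opening: 0.134
```

```bash
python3 m.py
python3 - <<'E'
from h import *
a=env.camera('top');b=env.camera('side')
c=lambda im,cx,cy,h=45:cv2.resize(im[cy-h:cy+h,cx-h:cx+h],(400,400),interpolation=cv2.INTER_CUBIC)
print(proj('side',[[560,5,112]]),proj('top',[[560,5,112]]))
save(np.hstack([c(a,245,255),c(b,285,315)]),'j.png')
E
```

```text
21.65 yaw -79.83 tcp [ 4.843e+02 -4.000e-01  1.383e+02] F [-0.4  0.2 -0.7] M [0.    0.02  0.014] tau6 [0.84 0.05] op 0.134 q6 1.32
[[280.78107952 317.76684799]] [[243.54311961 257.90385103]]
```

View pics/j.png

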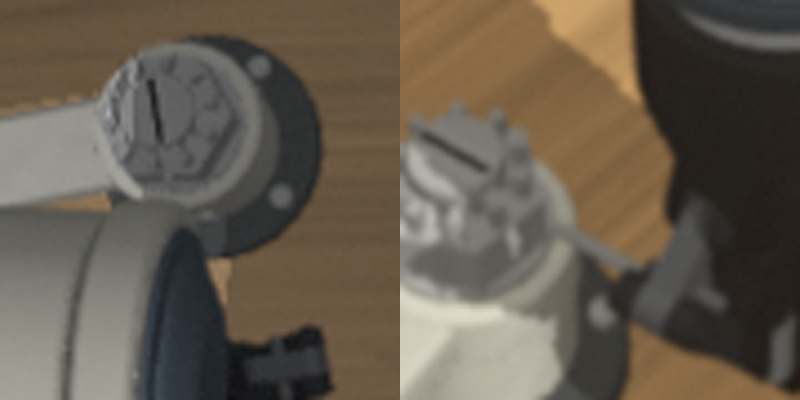

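Run:
```python
from h import *
q=np.radians(10.17);u=np.array([np.cos(q),np.sin(q)]);p=np.array([484.3,-.4])
for n,o in(('side',(240,270)),('top',(200,210))):
    for d in(25,60,80): print(n,d,((proj(n,[[*(p+d*u),112.75]])[0]-o+.5)*4.444).round(0))
    print('scribe',((proj(n,[[602.7+s*12.5*.985,20.4+s*12.5*.17,123.5] for s in(-1,1)])-o+.5)*4.444).round(0).tolist())
```

```text
side 25 [303. 305.]
side 60 [209. 253.]
side 80 [157. 224.]
scribe [[84.0, 165.0], [22.0, 130.0]]
top 25 [198. 339.]
top 60 [183. 255.]
top 80 [175. 208.]
scribe [[159.0, 139.0], [149.0, 81.0]]
```

Request:
step_arm(series=[[[0.0004,0,0,0,-1],[0,-0.005,0,0,-1],[0,-0.005,0,0,-1],[0,0,0,0,-1],[0,0,0,0,-1]]])

```text
t: 22.25
tcp_pos: [494.5, 0.9, 138.1]
orientation: [0.767, -0.642, -0.0, 0.0]
contact_force: [-0.3, -0.1, -1.0]
opening: 0.135
```

The observed shaft agrees with the projection to within 1–2 px. Now I'll insert, checking forces.

Request:
step_arm(series=[[[0,-0.003,0,0,-1],[0,-0.003,0,0,-1],[0,-0.003,0,0,-1],[0,-0.003,0,0,-1],[0,-0.003,0,0,-1]]])

```text
t: 22.75
tcp_pos: [509.4, 3.7, 138.3]
orientation: [0.767, -0.642, 0.0, -0.0]
contact_force: [-0.9, 0.7, -0.0]
opening: 0.134
```

```bash
python3 m.py
```

```text
22.75 yaw -79.88 tcp [509.4   3.7 138.3] F [-0.9  0.7 -0. ] M [-0.006  0.015 -0.016] tau6 [-0.069 -0.018] op 0.134 q6 1.33
```

Request:
step_arm(series=[[[0,-0.003,0,0,-1],[0,-0.003,0,0,-1],[0,-0.003,0,0,-1],[0,-0.003,0,0,-1],[0,-0.003,0,0,-1]]])

```text
t: 23.25
tcp_pos: [524.2, 6.3, 138.3]
orientation: [0.767, -0.642, 0.0, 0.0]
contact_force: [-0.4, -0.5, -0.1]
opening: 0.14
```

```bash
python3 m.py
```

```text
23.25 yaw -79.89 tcp [524.2   6.3 138.3] F [-0.4 -0.5 -0.1] M [-0.016 -0.008  0.005] tau6 [-0.063 -0.017] op 0.14 q6 1.34
```

Request:
step_arm(series=[[[0,-0.003,0,0,-1],[0,-0.003,0,0,-1],[0,-0.003,0,0,-1],[0,-0.003,0,0,-1],[0,-0.003,0,0,-1]]])

```text
t: 23.75
tcp_pos: [538.9, 8.9, 138.2]
orientation: [0.767, -0.642, -0.0, 0.0]
contact_force: [0.8, -0.1, -0.4]
opening: 0.135
```

```bash
python3 m.py
```

```text
23.75 yaw -79.89 tcp [538.9   8.9 138.2] F [ 0.8 -0.1 -0.4] M [ 0.029  0.031 -0.026] tau6 [-0.06  -0.016] op 0.135 q6 1.35
```

Request:
step_arm(series=[[[0,-0.003,0,0,-1],[0,-0.003,0,0,-1],[0,-0.002,0,0,-1],[0,-0.002,0,0,-1],[0,-0.001,0,0,-1]]])

```text
t: 24.25
tcp_pos: [549.6, 10.8, 138.2]
orientation: [0.767, -0.642, -0.0, 0.0]
contact_force: [-0.6, 0.6, -0.4]
opening: 0.131
```

```bash
python3 m.py
```

```text
24.25 yaw -79.89 tcp [549.6  10.8 138.2] F [-0.6  0.6 -0.4] M [0.013 0.056 0.027] tau6 [-0.009 -0.001] op 0.131 q6 1.35
```

Request:
step_arm(series=[[[0,-0.001,0,0,-1],[0,-0.001,0,0,-1]]])

```text
t: 24.45
tcp_pos: [551.5, 11.1, 138.3]
orientation: [0.767, -0.642, -0.0, 0.0]
contact_force: [0.5, -0.1, -0.3]
opening: 0.135
```

```bash
python3 m.py
```

```text
24.45 yaw -79.89 tcp [551.5  11.1 138.3] F [ 0.5 -0.1 -0.3] M [-0.033  0.078 -0.008] tau6 [-0.016 -0.005] op 0.135 q6 1.35
```

Request:
step_arm(series=[[[0,-0.0005,0,0,-1],[0,-0.0005,0,0,-1]]])

```text
t: 24.65
tcp_pos: [552.5, 11.3, 138.3]
orientation: [0.767, -0.642, 0.0, -0.0]
contact_force: [0.0, 0.4, -1.0]
opening: 0.131
```

```bash
python3 m.py
```

```text
24.65 yaw -79.89 tcp [552.5  11.3 138.3] F [ 0.   0.4 -1. ] M [ 0.003 -0.021 -0.002] tau6 [-0.007 -0.002] op 0.131 q6 1.35
```

Expected home is at x of about 554.4. I'll continue in 0.5 mm steps until contact.

Request:
step_arm(series=[[[0,-0.0005,0,0,-1],[0,-0.0005,0,0,-1]]])

```text
t: 24.85
tcp_pos: [553.5, 11.5, 138.3]
orientation: [0.767, -0.642, 0.0, -0.0]
contact_force: [-0.1, -0.8, -0.7]
opening: 0.138
```

Request:
step_arm(series=[[[0,-0.0005,0,0,-1],[0,-0.0005,0,0,-1]]])

```text
t: 25.05
tcp_pos: [554.4, 11.7, 138.3]
orientation: [0.767, -0.642, -0.0, -0.0]
contact_force: [0.3, -0.2, -0.5]
opening: 0.135
```

Request:
step_arm(series=[[[0,-0.0005,0,0,-1],[0,-0.0005,0,0,-1]]])

```text
t: 25.25
tcp_pos: [555.4, 11.9, 138.3]
orientation: [0.767, -0.642, -0.0, 0.0]
contact_force: [0.5, -0.0, -0.5]
opening: 0.137
```

Request:
step_arm(series=[[[0,-0.0005,0,0,-1],[0,-0.0005,0,0,-1]]])

```text
t: 25.45
tcp_pos: [556.4, 11.9, 138.3]
orientation: [0.767, -0.642, 0.0, 0.0]
contact_force: [-0.5, -0.0, -0.4]
opening: 0.131
```

Request:
step_arm(series=[[[0,-0.0005,0,0,-1],[0,-0.0005,0,0,-1]]])

```text
t: 25.65
tcp_pos: [557.3, 12.1, 138.2]
orientation: [0.767, -0.642, -0.0, 0.0]
contact_force: [-0.4, -0.7, -1.2]
opening: 0.138
```

```bash
python3 m.py
```

```text
25.65 yaw -79.89 tcp [557.3  12.1 138.2] F [-0.4 -0.7 -1.2] M [-0.135  0.115 -0.07 ] tau6 [ 0.445 -0.017] op 0.138 q6 1.36
```

Request:
step_arm(series=[[[0,-0.0005,0,0,-1],[0,-0.0005,0,0,-1]]])

```text
t: 25.85
tcp_pos: [558.3, 12.3, 138.2]
orientation: [0.767, -0.642, -0.0, 0.0]
contact_force: [0.7, -0.9, -1.0]
opening: 0.14
```

```bash
python3 m.py
```

```text
25.85 yaw -79.89 tcp [558.3  12.3 138.2] F [ 0.7 -0.9 -1. ] M [-0.162  0.069  0.008] tau6 [ 0.535 -0.02 ] op 0.14 q6 1.36
```

Request:
step_arm(series=[[[0,0,0,0,-1]]])

```text
t: 25.95
tcp_pos: [558.5, 12.3, 138.2]
orientation: [0.767, -0.642, 0.0, 0.0]
contact_force: [-0.7, -1.5, -1.4]
opening: 0.135
```

```bash
python3 m.py
python3 - <<'E'
from h import *
a=env.camera('top');b=env.camera('side')
c=lambda im,cx,cy,h=40:cv2.resize(im[cy-h:cy+h,cx-h:cx+h],(400,400),interpolation=cv2.INTER_CUBIC)
save(np.hstack([c(a,240,245),c(b,265,312)]),'k.png')
E
```

```text
25.95 yaw -79.89 tcp [558.5  12.3 138.2] F [-0.7 -1.5 -1.4] M [-0.157  0.078 -0.015] tau6 [ 0.554 -0.019] op 0.135 q6 1.36
```

View pics/k.png

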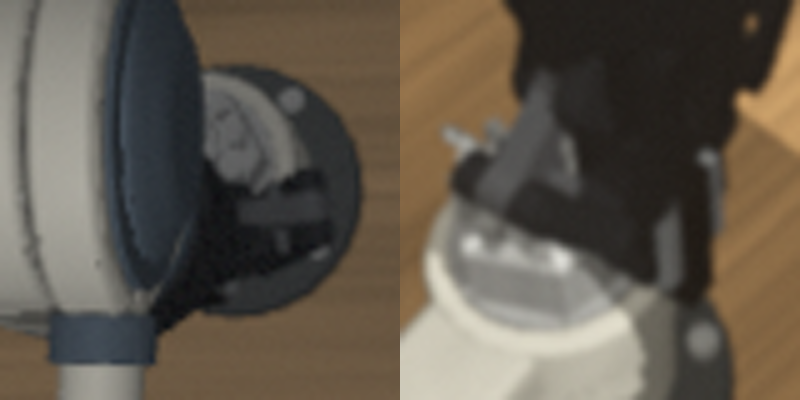

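The side view shows the tip out beyond the crown at tile (450,130). I'll work out how far that is.

Run:
```python
from h import *
q=np.radians(10.1);u=np.array([np.cos(q),np.sin(q)])
for d in(20,24,28,31,34): print(d,((proj('side',[[*(np.array([602.7,20.4])+d*u),112.75]])[0]-[225,272]+.5)*5).round(0)+[400,0])
```

```text
20 [483. 148.]
24 [473. 142.]
28 [462. 136.]
31 [454. 132.]
34 [446. 127.]
```

Request:
step_arm(series=[[[0,-0.0005,0,0,-1],[0,-0.0005,0,0,-1]]])

```text
t: 26.25
tcp_pos: [559.3, 12.5, 138.3]
orientation: [0.767, -0.642, -0.0, 0.0]
contact_force: [-0.7, -2.0, -0.8]
opening: 0.138
```

```bash
python3 m.py
```

```text
26.25 yaw -79.89 tcp [559.3  12.5 138.3] F [-0.7 -2.  -0.8] M [-0.251  0.182 -0.072] tau6 [ 0.691 -0.025] op 0.138 q6 1.36
```

Request:
step_arm(series=[[[0.0003,0,0,0,-1],[0,-0.0005,0,0,-1],[0,-0.0005,0,0,-1]]])

```text
t: 26.55
tcp_pos: [560.2, 12.5, 138.2]
orientation: [0.767, -0.642, -0.0, 0.0]
contact_force: [-1.5, -0.3, 0.0]
opening: 0.135
```

```bash
python3 m.py
```

```text
26.55 yaw -79.88 tcp [560.2  12.5 138.2] F [-1.5 -0.3  0. ] M [-0.085  0.353  0.019] tau6 [ 0.255 -0.009] op 0.135 q6 1.36
```

Request:
step_arm(series=[[[0,-0.0005,0,0,-1],[0,0,0,0,-1]]])

```text
t: 26.75
tcp_pos: [560.9, 12.7, 138.2]
orientation: [0.767, -0.642, -0.0, -0.0]
contact_force: [-1.1, 0.5, -0.9]
opening: 0.134
```

```bash
python3 m.py
```

```text
26.75 yaw -79.88 tcp [560.9  12.7 138.2] F [-1.1  0.5 -0.9] M [-0.007  0.276 -0.008] tau6 [0.105 0.002] op 0.134 q6 1.36
```

Run:
```python
from h import *
a=env.camera('top');b=env.camera('side')
c=lambda im,cx,cy,h=32:cv2.resize(im[cy-h:cy+h,cx-h:cx+h],(400,400),interpolation=cv2.INTER_CUBIC)
save(np.hstack([c(a,250,250),cv2.convertScaleAbs(c(b,265,312),alpha=1.6,beta=10)]),'l.png')
```

```text
(no output)
```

View pics/l.png

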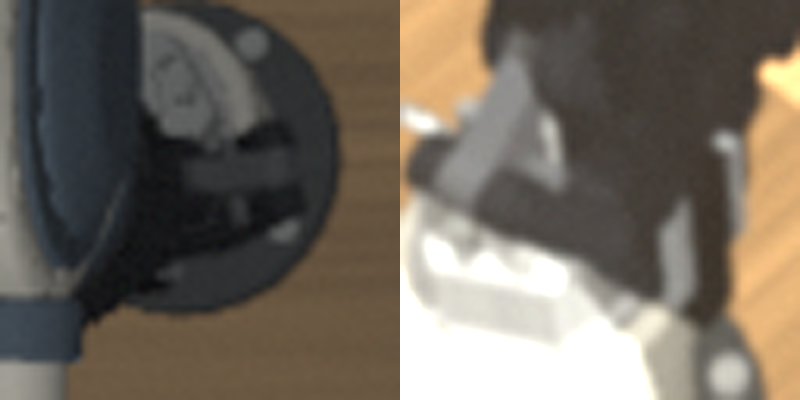

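The moment is growing while the axial force stays near 1.5 N, which suggests the shoulder has met the crown and the flag is pitching slightly in the pads. I'll release, back off and check with a clear view.

Request:
step_arm(series=[[[0,0,0,0,-0.6],[0,0,0,0,-0.4],[0,0,0,0,-0.3],[0,0,0,0,-0.3],[0,0,0,0,-0.3]]])

```text
t: 27.35
tcp_pos: [560.9, 12.5, 138.3]
orientation: [0.767, -0.642, 0.0, -0.0]
contact_force: [-0.3, -0.7, 0.0]
opening: 0.349
```

Request:
step_arm(series=[[[0,0,-0.01,0,-0.3],[0,0,-0.02,0,-0.3],[0,0,-0.03,0,-0.3],[0,0,-0.03,0,-0.3],[0,0,-0.02,0,-0.3]]])

```text
t: 27.85
tcp_pos: [561.2, 12.5, 251.9]
orientation: [0.767, -0.642, 0.001, -0.001]
contact_force: [-0.1, -0.1, 0.1]
opening: 0.348
```

Request:
step_arm(series=[[[0,0.03,0,0,-0.5],[0,0.04,0,0,-0.7],[0,0.04,0,0,-0.9],[0,0.03,0,0,-1],[0,0,0,0,-1]]])

```text
t: 28.35
tcp_pos: [421.0, -12.4, 250.2]
orientation: [0.766, -0.642, 0.001, -0.001]
contact_force: [0.8, 0.2, 0.3]
opening: -0.001
```

```bash
python3 m.py
python3 - <<'E'
from h import *
q=np.radians(9.9);u=np.array([np.cos(q),np.sin(q)]);v=np.array([-u[1],u[0]]);C=np.array([602.7,20.4])
out=[]
for n,cx,cy in(('top',240,240),('side',262,312)):
    im=env.camera(n)
    F=C-49*u
    fl=np.array([[*(F+13*s*u+6*v),z] for s,z in((1,146.75),(-1,146.75),(-1,100.75),(1,100.75),(1,146.75))]); tp=np.array([[*(F+13*s*u+6*w*v),146.75] for s,w in((1,1),(-1,1),(-1,-1),(1,-1),(1,1))])
    tip=np.array([[*(C+31*u-3*v),112.75],[*(C+31*u+3*v),112.75]])
    out.append(overlay(im,n,{'f':fl,'t':tp,'p':tip},cx,cy,36,400))
    for m in env.masks_of(n,'pin')[:2]: print(n,m['p'],m['position'],m['mask'].sum())
save(np.hstack(out),'m.png')
E
```

```text
28.35 yaw -79.94 tcp [421.  -12.4 250.2] F [0.8 0.2 0.3] M [-0.029 -0.069 -0.004] tau6 [-0.29  -0.167] op -0.001 q6 1.28
top 0.49 [256.2, 236.5] 209
```

View pics/m.png

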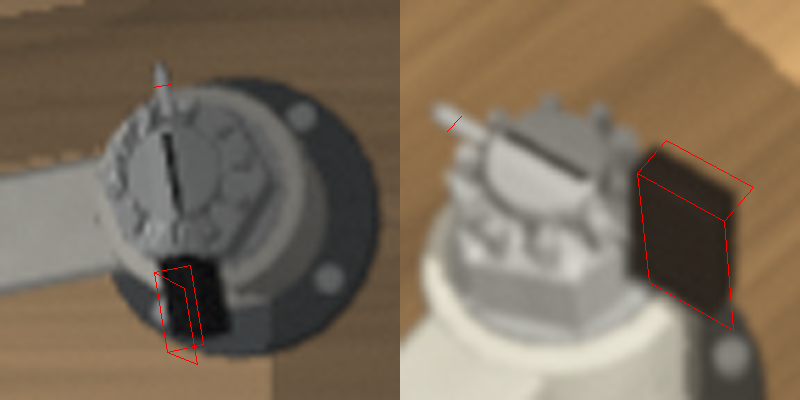

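That was my 12th view. The pin is through and released, but the flag seems to lean towards -y and sits a few mm ahead of nominal. From here I'll go by numbers, fitting the flag box and tip to both pictures.

```bash
cat > pf.py <<'E'
from h import *
from scipy.optimize import minimize
off={'top':np.array([602.7,20.0]),'side':np.array([601.6,21.1])} # axis as each camera sees it
def pts(p,n,P):
    s,roll,pitch,dz=p[:4]; yaw=p[4]
    M=R.from_euler('ZYX',[9.9+yaw,pitch,roll],degrees=True).as_matrix()   # pin frame, pivot at pin_mid
    q=np.radians(9.9); o=np.array([*(off[n]+s*np.array([np.cos(q),np.sin(q)])),112.75+dz]); return proj(n,o+np.array(P)@M.T)
box=[[a,b,c] for a in(-62,-36) for b in(-6,6) for c in(-12,34)]
def mask(p,n,K=8,x0=0,y0=0,w=0,h=0):
    uv=((pts(p,n,box)-[x0,y0]+.5)*K).astype(np.int32); m=np.zeros((h*K,w*K),np.float32); cv2.fillConvexPoly(m,cv2.convexHull(uv),1); return cv2.resize(m,(w,h),interpolation=cv2.INTER_AREA)
W={'top':(238,240,30,40),'side':(295,300,40,50)}
def run(verbose=1):
    D={};T={}
    for n in('top','side'):
        x0,y0,w,h=W[n]; im=np.mean([env.camera(n).astype(float) for _ in range(2)],0).max(2); I=im[y0:y0+h,x0:x0+w]
        D[n]=np.clip((62-I)/(62-28),0,1) if n=='top' else np.clip((80-I)/(80-40),0,1)
        T[n]=im
    f=lambda p:sum(((mask(p,n,8,*W[n])-D[n])**2).sum()/D[n].sum() for n in D)+.0005*(p[2]**2+p[4]**2)+.01*p[3]**2
    best=min((minimize(f,[s,r,0,0,0],method='Nelder-Mead',options=dict(initial_simplex=np.array([[s,r,0,0,0]]+[[s+3*(i==0),r+15*(i==1),4*(i==2),1*(i==3),3*(i==4)] for i in range(5)]),maxiter=400)) for s in(0,4) for r in(-20,0,20,50)),key=lambda r:r.fun)
    print('t',env.state()['t'],'fit s,roll,pitch,dz,yaw',best.x.round(1),'cost',round(best.fun,3),{n:D[n].sum().round() for n in D})
    for n in D:   # intensity along axis beyond crown
        d=np.arange(22,46,1.); a=pts([0,0,0,0,0],n,np.c_[d,0*d,0*d]).astype(np.float32)
        L=[]
        for k in(-4,0,4):
            b=pts([0,0,0,0,0],n,np.c_[d,0*d+k,0*d]).astype(np.float32); L.append(cv2.remap(T[n].astype(np.float32),b[None,:,0],b[None,:,1],1)[0])
        if verbose: print(n,'axis-minus-sides',dict(zip(d.astype(int).tolist(),(L[1]-(L[0]+L[2])/2).round().astype(int).tolist())))
if __name__=='__main__': run()
E
python3 pf.py
```

```text
pf.py:18: RuntimeWarning: invalid value encountered in scalar divide
  f=lambda p:sum(((mask(p,n,8,*W[n])-D[n])**2).sum()/D[n].sum() for n in D)+.0005*(p[2]**2+p[4]**2)+.01*p[3]**2
Traceback (most recent call last):
  File "pf.py", line 27, in <module>
    if __name__=='__main__': run()
                             ~~~^^
  File "pf.py", line 19, in run
    best=min((minimize(f,[s,r,0,0,0],method='Nelder-Mead',options=dict(initial_simplex=np.array([[s,r,0,0,0]]+[[s+3*(i==0),r+15*(i==1),4*(i==2),1*(i==3),3*(i==4)] for i in range(5)]),maxiter=400)) for s in(0,4) for r in(-20,0,20,50)),key=lambda r:r.fun)
  File "pf.py", line 19, in <genexpr>
    best=min((minimize(f,[s,r,0,0,0],method='Nelder-Mead',options=dict(initial_simplex=np.array([[s,r,0,0,0]]+[[s+3*(i==0),r+15*(i==1),4*(i==2),1*(i==3),3*(i==4)] for i in range(5)]),maxiter=400)) for s in(0,4) for r in(-20,0,20,50)),key=lambda r:r.fun)
              ~~~~~~~~^^^^^^^^^^^^^^^^^^^^^^^^^^^^^^^^^^^^^^^^^^^^^^^^^^^^^^^^^^^^^^^^^^^^^^^^^^^^^^^^^^^^^^^^^^^^^^^^^^^^^^^^^^^^^^^^^^^^^^^^^^^^^^^^^^^^^^^^^^^^^^^^^^^^^^^^^^^^^^^^^^^^^^^^^^^^^^
  
[... 528 characters left out ...]
p.float32); cv2.fillConvexPoly(m,cv2.convexHull(uv),1); return cv2.resize(m,(w,h),interpolation=cv2.INTER_AREA)
         ~~~^^^^^^^^^
  File "pf.py", line 7, in pts
    q=np.radians(9.9); o=np.array([*(off[n]+s*np.array([np.cos(q),np.sin(q)])),112.75+dz]); return proj(n,o+np.array(P)@M.T)
                                                                                                   ~~~~^^^^^^^^^^^^^^^^^^^^^
  File "h.py", line 8, in proj
    p,f,M=cam(n); c=(np.atleast_2d(X)-np.array(p['eye']))@M; s=c[:,:2]/c[:,2:]
          ~~~^^^
  File "h.py", line 5, in cam
    p=env.camera_params(n); f=240/np.tan(np.radians(p['vertical_fov'])/2)
ValueError: time passes only in moves, steps and waits
```

```bash
sed -i "s/^W=.*/W={'top':(226,244,26,26),'side':(262,295,32,48)}/" pf.py
sed -i 's/^def cam(n)/import functools\n@functools.lru_cache\ndef cam(n)/' h.py
python3 pf.py 2>&1 | tail -8
```

```text
t 28.95 fit s,roll,pitch,dz,yaw [ 7.3  1.  -5.5 -0.2  0.2] cost 0.319 {'top': np.float64(150.0), 'side': np.float64(362.0)}
top axis-minus-sides {22: 26, 23: 26, 24: 23, 25: 19, 26: 14, 27: 16, 28: 18, 29: 22, 30: 24, 31: 23, 32: 23, 33: 23, 34: 24, 35: 22, 36: 14, 37: 9, 38: 4, 39: 1, 40: 0, 41: 0, 42: 0, 43: 0, 44: 0, 45: 0}
side axis-minus-sides {22: 0, 23: 1, 24: 5, 25: 7, 26: 10, 27: 11, 28: 14, 29: 15, 30: 13, 31: 13, 32: 13, 33: 12, 34: 12, 35: 10, 36: 7, 37: 1, 38: -2, 39: -6, 40: -5, 41: -3, 42: -1, 43: 0, 44: 0, 45: 1}
```

Run:
```python
from pf import *
for n in('top','side'):
    im=np.mean([env.camera(n).astype(float) for _ in range(2)],0).max(2); x0,y0,w,h=W[n]
    I=im[y0:y0+h,x0:x0+w].astype(int)
    st=1
    print(n); print('\n'.join('%3d '%(y0+i)+' '.join('%3d'%v for v in r[::st]) for i,r in enumerate(I)))
    print(pts([0,0,0,0,0],n,[[-36,0,0],[-24,0,0],[31,0,0],[0,0,0]]).round(1).tolist())
```

```text
top
244 128 130 108  81 147 141 153 148 125  83 103 103  94  90  92  85  84  92  96  96  90  71  64  68  85  95
245 128 131  94  95 158 135 153 144 121  80 119  93  96  90  89  91  79  78  94  93  80  64  65  76  93  94
246 127 131 115 127 141 138 147 129 125  81 115  92  96  90  87  80  72  78  94  85  66  63  70  89  94  91
247 142 137 131 141 132 147 139 125 123  86 107  91  95  93  83  74  82  89  92  76  63  65  81  96  92  92
248 157 151 142 141 132 138 131 126 120 103 101  90  95  94  85  83  92  91  84  67  64  73  88  91  93 105
249 158 158 154 137 118 114 115 114  98  95  80  67  73  75  78  73  76  75  69  63  68  83  86  89 104 114
250 157 157 157 147 130 112  82  71  42  43  25  22  19  36  53  45  49  61  74  75  81  92  97 105 114 113
251 138 157 157 157 154 140  75  18  20  22  23  22  21  15  18  18  29  57  88  93  91 106 114 114 114 110
252 101 130 155 156 156 154 103  20  21  22  22  22  20  16  15  14  19  56 100 105 104 113 114 113 107  94
253  71  84 119 142 157 157 138  17  22  21  22  18  23  19  17  15  15  56 103 113 113 114 112 102  86  74
254  64  66  69 
[... 7482 characters left out ...]
227 222 214 203 193 187 184 183 181 170 141 112  91  72  69  87 112 126 129 129 119  98  83 103 132 140 139
339 229 229 228 227 222 215 208 201 195 189 185 183 182 179 166 133 107  91  74  72  96 124 133 132 131 126 105  80  92 127 139 138
340 227 226 220 215 209 202 198 195 191 187 185 183 183 179 164 128 104  91  75  72  96 123 134 133 131 124 103  77  86 120 135 137
341 218 213 207 203 199 196 195 192 190 186 184 182 181 179 163 128 104  93  76  70  90 116 127 128 126 114  95  74  79 109 131 136
342 203 201 199 197 197 195 193 191 189 185 183 182 180 178 164 128 103  93  78  70  78 100 114 117 113 101  83  68  74 102 128 139
[[272.6, 319.3], [265.7, 315.4], [235.4, 298.5], [252.3, 307.9]]
```

The pixel dump settles one thing: the flag isn't rolled, and what I took for a lean was its -y side face. I'll refit with cleaner windows and the tip included.

```bash
cat > pf2.py <<'E'
from pf import *
import pf
pf.W={'top':(226,247,22,22),'side':(264,299,28,33)}
def run2(nav=2):
    D={}
    for n in('top','side'):
        x0,y0,w,h=pf.W[n]; im=np.mean([env.camera(n).astype(float) for _ in range(nav)],0).max(2); I=im[y0:y0+h,x0:x0+w]
        D[n]=np.clip((62-I)/40,0,1) if n=='top' else np.clip((115-I)/70,0,1)
        if n=='top': top=im
        else: side=im
    def tip(n,im):
        d=np.arange(26,48,.25); L=[]
        for k in(-5,-1,0,1,5):
            b=pts([0,0,0,0,0],n,np.c_[d,0*d+k,0*d]).astype(np.float32); L.append(cv2.remap(im.astype(np.float32),b[None,:,0],b[None,:,1],1)[0])
        v=np.max(L[1:4],0)-(L[0]+L[4])/2; m=np.median(v[8:24]); return d[np.nonzero(v>m*.4)[0].max()]
    T={'top':tip('top',top),'side':tip('side',side)}; H_={'top':.22,'side':.59}
    def f(p,only=None):
        c=sum(((mask(p,n,8,*pf.W[n])-D[n])**2).sum()/D[n].sum() for n in D if only in(None,n))
        return c+.0003*(p[2]**2+p[4]**2)+.01*p[3]**2
    out=[]
    for only in(None,'top','side'):
        b=min((minimize(f,[s,0,t,0,0],args=(only,),method='Nelder-Mead',options=dict(initial_simplex=np.array([[s,0,t,0,0]]+[[s+3*(i==0),6*(i==1),t+4*(i==2),1*(i==3),3*(i==4)] for i in range(5)]),maxiter=300)) for s in(0,5) for t in(-5,0)),key=lambda r:r.fun)
        print(only,'s,roll,pitch,dz,yaw',b.x.round(1),'cost',round(b.fun,3)); out.append(b.x)
    p=out[0]; print('t',env.state()['t'],'tip apparent d',T,'-> s from tip',{n:round(T[n]-31-H_[n]*(31*np.sin(np.radians(-p[2]))+p[3]),1) for n in T})
if __name__=='__main__': run2()
E
python3 pf2.py
```

```text
None s,roll,pitch,dz,yaw [ 7.3  1.9 -5.7  0.2 -0.1] cost 0.139
top s,roll,pitch,dz,yaw [ 7.2  3.3 -5.8  0.  -0.7] cost 0.034
side s,roll,pitch,dz,yaw [ 7.3 -4.6 -5.2  0.2  2.4] cost 0.061
t 29.35 tip apparent d {'top': np.float64(37.25), 'side': np.float64(37.5)} -> s from tip {'top': np.float64(5.5), 'side': np.float64(4.6)}
```

The numbers disagree about whether it is home. Tip and flag suggest about 5–6 mm past nominal, but the drooped pitch fits the shoulder being outside the slot. A decisive test is a gentle push on the flag's rear with closed fingers: if it resists at once, it is home.

Request:
step_arm(series=[[[-0.0008,-0.03,0,0,-1],[0,-0.03,0,0,-1],[0,-0.03,0,0,-1],[0,0,0.04,0,-1],[0,0,0.04,0,-1]]], grip_force=40)

```text
t: 29.85
tcp_pos: [512.9, 4.7, 168.1]
orientation: [0.767, -0.642, 0.001, -0.001]
contact_force: [-0.1, -0.8, -1.2]
opening: -0.001
```

Request:
step_arm(series=[[[0,0,0.03,0,-1],[0,0,0.013,0,-1],[0,0,0,0,-1],[0,0,0,0,-1]]])

```text
t: 30.25
tcp_pos: [512.2, 4.5, 127.0]
orientation: [0.767, -0.642, 0.001, -0.001]
contact_force: [0.3, 0.1, -0.3]
opening: 0.0
```

Request:
step_arm(series=[[[0,-0.005,0,0,-1],[0,-0.005,0,0,-1],[0,-0.004,0,0,-1],[0,-0.002,0,0,-1],[0,0,0,0,-1]]])

```text
t: 30.75
tcp_pos: [527.6, 7.4, 125.4]
orientation: [0.767, -0.642, 0.0, -0.0]
contact_force: [0.4, 0.3, 1.0]
opening: 0.001
```

```bash
python3 m.py
```

```text
30.75 yaw -79.88 tcp [527.6   7.4 125.4] F [0.4 0.3 1. ] M [-0.047 -0.035 -0.029] tau6 [0.028 0.011] op 0.001 q6 1.34
```

Request:
step_arm(series=[[[0,-0.001,0,0,-1],[0,0,0,0,-1]]])

```text
t: 30.95
tcp_pos: [528.2, 7.5, 125.2]
orientation: [0.767, -0.642, -0.0, 0.0]
contact_force: [-0.1, 0.3, -1.0]
opening: -0.002
```

Request:
step_arm(series=[[[0,-0.001,0,0,-1],[0,0,0,0,-1]]])

```text
t: 31.15
tcp_pos: [529.2, 7.7, 125.3]
orientation: [0.767, -0.642, -0.0, 0.0]
contact_force: [0.2, 0.7, -0.0]
opening: -0.001
```

Request:
step_arm(series=[[[0,-0.001,0,0,-1],[0,0,0,0,-1]]])

```text
t: 31.35
tcp_pos: [530.3, 7.9, 125.3]
orientation: [0.767, -0.642, 0.0, -0.0]
contact_force: [-0.2, -0.3, 0.3]
opening: 0.002
```

```bash
python3 m.py
```

```text
31.35 yaw -79.89 tcp [530.3   7.9 125.3] F [-0.2 -0.3  0.3] M [-0.017  0.027  0.012] tau6 [0.004 0.004] op 0.002 q6 1.34
```

Request:
step_arm(series=[[[0,-0.001,0,0,-1],[0,0,0,0,-1]]])

```text
t: 31.55
tcp_pos: [531.3, 8.1, 125.3]
orientation: [0.767, -0.642, 0.0, -0.0]
contact_force: [0.9, 0.2, 0.9]
opening: 0.003
```

```bash
python3 m.py
```

```text
31.55 yaw -79.89 tcp [531.3   8.1 125.3] F [0.9 0.2 0.9] M [-0.017  0.005  0.005] tau6 [0.003 0.004] op 0.003 q6 1.35
```

Request:
step_arm(series=[[[0,-0.001,0,0,-1],[0,0,0,0,-1]]])

```text
t: 31.75
tcp_pos: [532.3, 8.2, 125.3]
orientation: [0.767, -0.642, 0.0, -0.0]
contact_force: [-0.2, -0.2, 0.9]
opening: -0.0
```

```bash
python3 m.py
```

```text
31.75 yaw -79.89 tcp [532.3   8.2 125.3] F [-0.2 -0.2  0.9] M [ 0.014 -0.025  0.019] tau6 [0.005 0.004] op -0.0 q6 1.35
```

Request:
step_arm(series=[[[0,-0.001,0,0,-1],[0,0,0,0,-1]]])

```text
t: 31.95
tcp_pos: [533.2, 8.4, 125.2]
orientation: [0.767, -0.642, -0.0, 0.0]
contact_force: [0.7, 0.1, 0.0]
opening: 0.0
```

```bash
python3 m.py; python3 pf2.py
```

```text
31.95 yaw -79.89 tcp [533.2   8.4 125.2] F [0.7 0.1 0. ] M [-0.014 -0.027  0.009] tau6 [0.003 0.004] op 0.0 q6 1.35
None s,roll,pitch,dz,yaw [-1.1 11.1 -0.5 -0.3  8.2] cost 0.632
top s,roll,pitch,dz,yaw [-10.6  12.7  -1.7  -0.2   9.4] cost 0.311
side s,roll,pitch,dz,yaw [ 0.1 25.1  3.6 -0.1  0.4] cost 0.199
t 32.15 tip apparent d {'top': np.float64(47.75), 'side': np.float64(47.75)} -> s from tip {'top': np.float64(16.8), 'side': np.float64(16.8)}
```

```bash
cat > tq.py <<'E'
from h import *
s=env.state(); c=np.array([602.7,20.4])-s['tcp_pos'][:2]; print(s['t'],'r',np.hypot(*c).round(2),'tq',s['joint_torque'].round(3),'F',s['contact_force'].round(1))
E
python3 tq.py
```

```text
32.15 r 70.58 tq [ 2.0000e-03 -3.8082e+01 -4.1469e+01  0.0000e+00 -0.0000e+00  0.0000e+00] F [ 0.5  0.1 -0.4]
```

Request:
step_arm(series=[[[0,-0.001,0,0,-1],[0,0,0,0,-1]]])

```text
t: 32.35
tcp_pos: [534.2, 8.6, 125.3]
orientation: [0.767, -0.642, -0.0, -0.0]
contact_force: [0.7, 0.1, 0.2]
opening: 0.003
```

```bash
python3 tq.py
```

```text
32.35 r 69.49 tq [ 2.0000e-03 -3.8202e+01 -4.1470e+01  2.0000e-03 -8.0000e-03  4.0000e-03] F [0.7 0.1 0.2]
```

Request:
step_arm(series=[[[0,-0.001,0,0,-1],[0,0,0,0,-1]]])

```text
t: 32.55
tcp_pos: [535.2, 8.8, 125.3]
orientation: [0.767, -0.642, -0.0, 0.0]
contact_force: [0.2, 0.2, 0.5]
opening: -0.001
```

```bash
python3 tq.py
```

```text
32.55 r 68.53 tq [ 4.9000e-02 -3.8307e+01 -4.1587e+01  3.1000e-02 -9.8000e-02  2.0000e-03] F [0.2 0.2 0.5]
```

Request:
step_arm(series=[[[0,-0.001,0,0,-1],[0,0,0,0,-1]]])

```text
t: 32.75
tcp_pos: [536.2, 8.9, 125.3]
orientation: [0.767, -0.642, -0.0, 0.0]
contact_force: [-0.4, 0.9, 0.3]
opening: 0.001
```

```bash
python3 tq.py
```

```text
32.75 r 67.52 tq [ 8.5000e-02 -3.8310e+01 -4.1529e+01  5.3000e-02 -1.4100e-01  1.0000e-03] F [-0.4  0.9  0.3]
```

Request:
step_arm(series=[[[0,-0.001,0,0,-1],[0,0,0,0,-1]]])

```text
t: 32.95
tcp_pos: [537.2, 9.1, 125.4]
orientation: [0.767, -0.642, 0.0, 0.0]
contact_force: [-0.9, -0.1, 1.5]
opening: 0.003
```

```bash
python3 tq.py
```

```text
32.95 r 66.52 tq [ 2.3600e-01 -3.7983e+01 -4.1325e+01  1.4400e-01 -3.2800e-01 -5.0000e-03] F [-0.9 -0.1  1.5]
```

Request:
step_arm(series=[[[0,-0.001,0,0,-1],[0,0,0,0,-1]]])

```text
t: 33.15
tcp_pos: [538.1, 9.2, 125.5]
orientation: [0.767, -0.642, 0.0, 0.0]
contact_force: [-2.2, -0.5, 2.0]
opening: -0.002
```

```bash
python3 tq.py
python3 - <<'E'
from pf import *
for n in('top','side'):
    im=np.mean([env.camera(n).astype(float) for _ in range(2)],0).max(2).astype(np.float32); d=np.arange(26,44,1.); L=[]
    for k in(-5,-1,0,1,5):
        b=pts([0,0,0,0,0],n,np.c_[d,0*d+k,0*d]).astype(np.float32); L.append(cv2.remap(im,b[None,:,0],b[None,:,1],1)[0])
    v=np.max(L[1:4],0)-(L[0]+L[4])/2; print(n,v.round().astype(int).tolist())
E
```

```text
33.15 r 65.52 tq [ 3.6900e-01 -3.7584e+01 -4.1121e+01  2.3100e-01 -5.8200e-01 -1.0000e-02] F [-2.2 -0.5  2. ]
top [-4, -5, -5, -5, -5, -7, -8, -9, -9, -10, -8, -5, -6, -4, -3, -1, -1, -1]
side [-3, -5, -6, -6, -7, -8, -7, -6, -6, -6, -6, -6, -3, -2, -1, 0, 0, 0]
```

Request:
step_arm(series=[[[0,-0.0007,0,0,-1],[0,0,0,0,-1]]])

```text
t: 33.55
tcp_pos: [538.8, 9.4, 125.4]
orientation: [0.767, -0.642, 0.0, 0.0]
contact_force: [-3.6, -1.8, 3.4]
opening: 0.002
```

```bash
python3 tq.py
```

```text
33.55 r 64.86 tq [ 4.8300e-01 -3.7119e+01 -4.0907e+01  3.2000e-01 -8.8100e-01 -1.4000e-02] F [-3.6 -1.8  3.4]
```

Request:
step_arm(series=[[[0,0,0,0,-1],[0,0,0,0,-1]]])

```text
t: 33.75
tcp_pos: [538.8, 9.4, 125.4]
orientation: [0.767, -0.642, 0.0, 0.0]
contact_force: [-3.4, -1.5, 3.1]
opening: 0.0
```

```bash
python3 tq.py
```

```text
33.75 r 64.87 tq [ 4.8800e-01 -3.6980e+01 -4.0809e+01  3.2000e-01 -9.1600e-01 -1.7000e-02] F [-3.4 -1.5  3.1]
```

Pushing met a steadily rising resistance of 3.8 N. I'll retreat and re-measure: if the pin hasn't moved, it is against its stop.

Request:
step_arm(series=[[[0,0.005,0,0,-1],[0,0.02,0,0,-1],[0,0.03,-0.02,0,-1],[0,0.03,-0.04,0,-1],[0,0.03,-0.04,0,-1]]])

```text
t: 34.25
tcp_pos: [423.9, -10.7, 225.0]
orientation: [0.767, -0.642, -0.001, 0.0]
contact_force: [1.3, -0.7, 1.3]
opening: 0.003
```

Request:
step_arm(series=[[[0,0.01,-0.02,0,-1],[0,0,0,0,-1]]])

```text
t: 34.45
tcp_pos: [416.0, -12.7, 249.4]
orientation: [0.767, -0.642, 0.004, -0.002]
contact_force: [0.6, -0.0, -0.2]
opening: -0.002
```

```bash
python3 tq.py; python3 pf2.py; sed 's/arange(100,140,2)/arange(108,130,2)/' r.py > r2.py; python3 r2.py
```

```text
34.45 r 189.59 tq [ -0.195 -24.344 -41.439  -0.052   0.581  -0.074] F [ 0.6 -0.  -0.2]
None s,roll,pitch,dz,yaw [ 8.4  1.2 -4.3 -0.1 -0.4] cost 0.164
top s,roll,pitch,dz,yaw [ 8.2  2.  -4.3 -0.  -0.5] cost 0.038
side s,roll,pitch,dz,yaw [ 8.2 -6.  -2.4  0.2  1.4] cost 0.059
t 34.65 tip apparent d {'top': np.float64(37.5), 'side': np.float64(38.0)} -> s from tip {'top': np.float64(6.0), 'side': np.float64(5.7)}
top [(120, np.float64(13.0)), (122, np.float64(13.3)), (118, np.float64(13.5)), (124, np.float64(13.6)), (116, np.float64(13.9)), (114, np.float64(14.3)), (126, np.float64(14.6)), (128, np.float64(14.7))]
side [(122, np.float64(24.3)), (124, np.float64(24.5)), (120, np.float64(24.5)), (126, np.float64(24.7)), (128, np.float64(24.9)), (118, np.float64(25.0)), (116, np.float64(25.5)), (114, np.float64(26.1))]
[(120, np.float64(2.01)), (122, np.float64(2.03)), (124, np.float64(2.06)), (118, np.float64(2.07)), (116, np.float64(2.12)), (126, np.float64(2.14)), (128, np.float64(2.16)), (114, np.float64(2.18))]
```

The pin crept about 1 mm deeper under only 3.6 N, so the shoulder is being forced softly into the slot. It now sits about 6–7 mm past nominal home, where pin_mid should be centred. The nut is unchanged at about 119–120. I'll regrip lower on the flag and draw the pin back to nominal.

Request:
step_arm(series=[[[0.0004,-0.03,0,0,-0.3],[0,-0.035,0,0,-0.3],[0,-0.035,0,0,-0.3],[0,-0.03,0,0,-0.3],[0,-0.0157,0,0,-0.3]]], grip_force=30)

```text
t: 35.45
tcp_pos: [561.0, 13.1, 243.8]
orientation: [0.767, -0.642, -0.001, 0.0]
contact_force: [-0.5, 1.2, 0.8]
opening: 0.352
```

Request:
step_arm(series=[[[0,0,0,0,-0.3],[0,0,0,0,-0.3]]])

```text
t: 35.65
tcp_pos: [559.0, 12.6, 244.6]
orientation: [0.767, -0.642, -0.001, 0.001]
contact_force: [-0.5, -1.0, 0.2]
opening: 0.351
```

```bash
python3 m.py; python3 tq.py
```

```text
35.65 yaw -79.88 tcp [559.   12.6 244.6] F [-0.5 -1.   0.2] M [0.006 0.025 0.048] tau6 [0.134 0.008] op 0.351 q6 1.36
35.65 r 44.38 tq [ 1.3400e-01 -3.9922e+01 -4.1969e+01  2.1000e-02 -8.5000e-02  8.0000e-03] F [-0.5 -1.   0.2]
```

Request:
step_arm(series=[[[0,0,0.035,0,-0.3],[0,0,0.035,0,-0.3],[0,0,0.025,0,-0.3],[0,0,0.013,0,-0.3],[0,0,0.005,0,-0.3]]])

```text
t: 36.15
tcp_pos: [558.2, 12.5, 131.3]
orientation: [0.767, -0.642, -0.001, 0.001]
contact_force: [-0.5, -0.2, -0.5]
opening: 0.35
```

Request:
step_arm(series=[[[0,0,0,0,-0.5],[0,0,0,0,-0.6],[0,0,0,0,-0.7],[0,0,0,0,-0.8],[0,0,0,0,-1]]])

```text
t: 36.65
tcp_pos: [560.0, 12.6, 133.9]
orientation: [0.767, -0.642, 0.001, -0.001]
contact_force: [-0.0, -0.1, 4.1]
opening: 0.137
```

Request:
step_arm(series=[[[0,0,0,0,-1],[0,0,0,0,-1]]])

```text
t: 36.85
tcp_pos: [560.0, 12.6, 133.8]
orientation: [0.767, -0.642, 0.001, -0.001]
contact_force: [0.7, 0.4, 6.3]
opening: 0.135
```

```bash
python3 m.py; python3 tq.py
```

```text
36.85 yaw -79.89 tcp [560.   12.6 133.8] F [0.7 0.4 6.3] M [-0.016 -0.131  0.01 ] tau6 [ 0.092 -0.002] op 0.135 q6 1.36
36.85 r 43.44 tq [ 9.2000e-02 -3.7780e+01 -3.8152e+01  2.5000e-02  1.2600e-01 -2.0000e-03] F [0.7 0.4 6.3]
```

Request:
step_arm(series=[[[0,0,-0.0015,0,-1],[0,0.003,0,0,-1],[0,0.003,0,0,-1],[0,0,0,0,-1]]])

```text
t: 37.25
tcp_pos: [552.6, 11.5, 133.7]
orientation: [0.767, -0.642, -0.0, 0.0]
contact_force: [-1.6, -0.5, 2.7]
opening: 0.136
```

```bash
python3 m.py; python3 tq.py
```

```text
37.25 yaw -79.89 tcp [552.6  11.5 133.7] F [-1.6 -0.5  2.7] M [-0.099  0.153 -0.024] tau6 [ 0.195 -0.016] op 0.136 q6 1.35
37.25 r 50.91 tq [ 1.9500e-01 -3.8917e+01 -4.0444e+01  1.4100e-01 -4.2500e-01 -1.6000e-02] F [-1.6 -0.5  2.7]
```

Request:
step_arm(series=[[[0,0.0015,0,0,-1],[0,0.0015,0,0,-1],[0,0,0,0,-1],[0,0,0,0,-1]]])

```text
t: 37.65
tcp_pos: [549.9, 11.1, 133.1]
orientation: [0.767, -0.642, -0.001, 0.0]
contact_force: [-0.7, -0.6, -0.6]
opening: 0.137
```

```bash
python3 m.py; python3 tq.py
```

```text
37.65 yaw -79.89 tcp [549.9  11.1 133.1] F [-0.7 -0.6 -0.6] M [ 0.037 -0.028 -0.002] tau6 [-0.003 -0.001] op 0.137 q6 1.35
37.65 r 53.6 tq [-3.0000e-03 -4.0557e+01 -4.1893e+01  0.0000e+00  1.3000e-02 -1.0000e-03] F [-0.7 -0.6 -0.6]
```

Free again. Now I'll creep forward, watching the quiet joint torques for first contact.

Request:
step_arm(series=[[[0,-0.001,0,0,-1],[0,0,0,0,-1]]])

```text
t: 37.85
tcp_pos: [550.9, 11.2, 133.2]
orientation: [0.767, -0.642, -0.001, 0.001]
contact_force: [-2.8, -0.4, -1.0]
opening: 0.137
```

```bash
python3 tq.py
```

```text
37.85 r 52.65 tq [ 1.9600e-01 -4.0822e+01 -4.2873e+01  1.6000e-01 -6.7500e-01  1.0000e-03] F [-2.8 -0.4 -1. ]
```

Request:
step_arm(series=[[[0,-0.0005,0,0,-1],[0,0,0,0,-1]]])

```text
t: 38.05
tcp_pos: [551.6, 11.3, 133.5]
orientation: [0.767, -0.642, -0.0, 0.0]
contact_force: [-0.3, -0.1, 0.6]
opening: 0.136
```

```bash
python3 tq.py
```

```text
38.05 r 51.9 tq [ 2.8000e-02 -4.0036e+01 -4.1795e+01 -3.0000e-03 -2.1600e-01  5.0000e-03] F [-0.3 -0.1  0.6]
```

Request:
step_arm(series=[[[0,-0.0005,0,0,-1],[0,0,0,0,-1]]])

```text
t: 38.25
tcp_pos: [552.9, 11.5, 134.1]
orientation: [0.767, -0.642, 0.001, -0.001]
contact_force: [0.3, -0.2, 0.3]
opening: 0.136
```

```bash
python3 tq.py
```

```text
38.25 r 50.63 tq [-8.0000e-03 -4.0558e+01 -4.1768e+01  2.0000e-03 -6.0000e-03  2.0000e-03] F [ 0.3 -0.2  0.3]
```

Request:
step_arm(series=[[[0,-0.0005,0,0,-1],[0,0,0,0,-1]]])

```text
t: 38.45
tcp_pos: [553.1, 11.5, 134.0]
orientation: [0.767, -0.642, 0.0, -0.0]
contact_force: [0.6, -0.3, -0.3]
opening: 0.139
```

```bash
python3 tq.py
```

```text
38.45 r 50.37 tq [-4.0000e-03 -4.0275e+01 -4.1418e+01 -9.0000e-03  3.9000e-02  2.0000e-03] F [ 0.6 -0.3 -0.3]
```

A clear axial bump (-2.8 N) came at r≈52.6 as the drooped shoulder rode over the hex edge (s of about -1.5), so the crown face should be around r≈51. A little further, gently.

Request:
step_arm(series=[[[0,-0.0005,0,0,-1],[0,0,0,0,-1]]])

```text
t: 38.65
tcp_pos: [553.4, 11.6, 134.0]
orientation: [0.767, -0.642, 0.0, -0.0]
contact_force: [-0.4, -0.1, 0.6]
opening: 0.134
```

```bash
python3 tq.py
```

```text
38.65 r 50.04 tq [ 3.0000e-02 -3.9993e+01 -4.1245e+01  1.8000e-02 -1.0000e-01  2.0000e-03] F [-0.4 -0.1  0.6]
```

Request:
step_arm(series=[[[0,-0.0005,0,0,-1],[0,0,0,0,-1]]])

```text
t: 38.85
tcp_pos: [553.9, 11.6, 134.0]
orientation: [0.767, -0.642, 0.0, -0.0]
contact_force: [-0.6, -0.2, 2.1]
opening: 0.138
```

```bash
python3 tq.py
```

```text
38.85 r 49.59 tq [ 9.5000e-02 -3.9752e+01 -4.1090e+01  6.4000e-02 -2.2600e-01  1.0000e-03] F [-0.6 -0.2  2.1]
```

Contact starts at r≈50.1 and rises steadily, so this is the crown face. I'll release here, back off and measure.

Request:
step_arm(series=[[[0,0,0,0,-0.7],[0,0,0,0,-0.5],[0,0,0,0,-0.3],[0,0,0,0,-0.3],[0,0,0,0,-0.3]]])

```text
t: 39.35
tcp_pos: [553.8, 11.7, 133.7]
orientation: [0.767, -0.642, -0.0, 0.0]
contact_force: [-0.5, 0.8, 0.2]
opening: 0.349
```

Request:
step_arm(series=[[[0,0,-0.01,0,-0.3],[0,0,-0.02,0,-0.3],[0,0,-0.03,0,-0.3],[0,0,-0.03,0,-0.3],[0,0,-0.03,0,-0.3]]])

```text
t: 39.85
tcp_pos: [553.7, 11.7, 255.9]
orientation: [0.767, -0.642, 0.0, -0.0]
contact_force: [0.3, 1.3, -0.4]
opening: 0.35
```

Request:
step_arm(series=[[[0,0.03,0,0,-0.3],[0,0.04,0,0,-0.3],[0,0.04,0,0,-0.3],[0,0.03,0,0,-0.3],[0,0,0,0,-0.3]]])

```text
t: 40.35
tcp_pos: [413.9, -13.3, 255.8]
orientation: [0.766, -0.642, 0.001, -0.001]
contact_force: [0.8, -0.1, -0.3]
opening: 0.349
```

```bash
python3 tq.py; sed -i "s/'side':(264,299,28,33)/'side':(264,299,30,33)/" pf2.py; python3 pf2.py; python3 r2.py | tail -1
```

```text
40.35 r 191.76 tq [ -0.296 -24.56  -40.067  -0.101   0.478  -0.172] F [ 0.8 -0.1 -0.3]
None s,roll,pitch,dz,yaw [ 1.9  2.6 -6.5 -0.1 -0.9] cost 0.164
top s,roll,pitch,dz,yaw [ 1.6  3.5 -6.4 -0.  -1. ] cost 0.068
side s,roll,pitch,dz,yaw [ 3.2 -4.2 -7.1  0.3  2.7] cost 0.061
t 40.55 tip apparent d {'top': np.float64(31.75), 'side': np.float64(32.0)} -> s from tip {'top': np.float64(-0.0), 'side': np.float64(-1.0)}
[(118, np.float64(2.01)), (120, np.float64(2.03)), (122, np.float64(2.04)), (116, np.float64(2.05)), (124, np.float64(2.1)), (114, np.float64(2.12)), (126, np.float64(2.16)), (112, np.float64(2.16))]
```

The pin now measures home: the tip gives -1 to 0 mm and the flag about +2 mm, so roughly centred. The nut still reads about 118–120°. Handing in.

Request:
step_arm(series=[[[0,0,0,0,-0.3],[0,0,0,0,-0.3],[0,0,0,0,-0.3],[0,0,0,0,-0.3],[0,0,0,0,-0.3]]])

```text
t: 41.35
tcp_pos: [416.0, -12.9, 253.8]
orientation: [0.767, -0.642, 0.0, -0.0]
contact_force: [-0.1, 0.5, 0.6]
opening: 0.349
```

```bash
python3 pf2.py | sed -n '1p;4p'; python3 -c "
from plant import env
print(env.close_job())"
```

```text
None s,roll,pitch,dz,yaw [ 2.2  2.5 -7.   0.1 -0.9] cost 0.165
t 41.55 tip apparent d {'top': np.float64(31.5), 'side': np.float64(32.0)} -> s from tip {'top': np.float64(-0.3), 'side': np.float64(-1.3)}
the job is handed in; nothing more can be done
None
```

The nut is tightened to the next slot and the pin is through it and released. I handed the job in at about 41.6 s. The one doubt is exactly how far home the pin sits.

**Nut:** I turned it clockwise about 151.5° in one grip. It went tight at about 127–131° (moment jumped from 0.07 to 0.75 N m). I carried on about 21–24° to the next slot that lines up. The slot sits at about 10.5° against a hole at about 9.7°. A picture fit gave 118–120° for the nut after the pin was in, so it had not moved.

**Pin:** On the first push I never felt a firm stop. A gentle push on the handle then moved the pin about 1 mm deeper at under 4 N. It ended roughly 6–7 mm too deep, with the shoulder apparently working into the slot. I regripped it, drew it back until it was free, and crept forward to first contact with the crown (about 0.6 N along the pin, 2 N vertical). I let go there and backed off.

**Last checks:**
- **Pin depth:** the two ways of measuring disagree. The tip says 0.3–1.3 mm short of home, and the flag says about 2 mm past it. I take it as home to within about 2 mm.
- **Pin angle:** it rests drooping about 6–7° inside the hole's clearance and was steady over the last second.
- **Bystanders:** the arm never went near the spanner, jar or tray, but I did not look at them again at the end.

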